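# Seat a carved crest on its stand and hold the clip bolt from behind

### The arm

A 6-joint arm with a two-finger parallel gripper is mounted at the origin on the work surface. World frame = base frame: x ahead of the robot, y to its left, z up, the work surface at z = 0. Lengths are in m, angles in rad, forces in N, time in s.
With the tool pointing down it reaches from about 0.375 to 0.9 m from the base axis. Payload 3.1 kg.
Tool frame: the origin (TCP) lies at the very end of the fingers, on their centre line; the grasp point (between the pads) lies 19 mm behind it; z points along the fingers, y is the direction in which the jaws open and shut (so a half turn about z gives the same grasp; the last joint's range is limited). The gripper opens to 87 mm and grips with 3 to 60 N. Pads are 19 mm wide; open, the fingers measure 117 mm over their backs; the gripper's body (75 mm by 190 mm) begins 51 mm behind the grasp point.
Start: joints at [1.167, 0.527, 1.433, -0, 1.181, -0.178], TCP at [0.14, 0.609, 0.223] pointing down, gripper open.
Joint ranges: [-3.08, 3.08], [-0.75, 2.2], [0.22, 2.44], [-1.43, 4.57], [0, 2.65], [-2.85, 2.85]. Speed limits (rad/s): [2.79, 2.79, 3.14, 3.14, 3.14, 3.14].

### API

Orientations are given as a unit quaternion [x, y, z, w].
In Python, from rig import robot, optics gives the robot as it stands.
- The arm moves only by the shell command python3 -m inch 'ROWS' [FORCE]. ROWS is JSON, a list of rows, each an object of numbers: "ax", "ay", "az": the turn, a rotation vector about the tool's x, y, z in rad; "dx", "dy", "dz": the shift along the tool's x, y, z in mm; "gripper": the opening in per cent of the stroke, from 0 (shut) to 100 (fully open). In form: [{"ax": .., "ay": .., "az": .., "dx": .., "dy": .., "dz": .., "gripper": ..}, ...]. A call has 1 to 8 rows; each row shifts and turns the commanded pose from where the row before left it, along the tool's axes as they then stand; what a row does not reach is not made up. A row lasts 1/10 s, in which the tool goes at most 50 mm and 8.59 degrees, less where a joint would pass 70% of its speed; a pose out of reach is approached as far as the arm can. A call with a gripper value outside its range is refused whole. The fingers move at their own pace and stop on an object; FORCE is the grip in N (left out, the last holds). Time passes only in rows, so rows that do not move let the fingers close. It gives the time, the measured TCP pose, the force and the opening at its end, in the units of the state.
- robot.get_obs(): the state, without advancing time (a new reading comes with each control period).
- optics.camera(name): name is "scene" or "top"; returns a dict with "img" (400x640x3 uint8, red, green, blue), "depth" (400x640 float32, m along the optical axis (not along the pixel's ray), 0 where there is no reading), "camera_matrix" (3x3 intrinsics, pixels), "position" and "attitude" of the camera in the world. Camera axes: x right, y up, looking along -z (the intrinsics and any distortion apply to the point x, -y, -z); pixel columns grow to the right and rows downward; lengths in m; the calibration is good to about 2 mm. A picture is of the moment at which its call begins.
- robot.hand_in(): hands the job in, once; it reports no verdict.
The state is a dict: "time": time; "q": joint angles; "joint_velocities": joint speeds; "joint_torque": joint torques, N m; "position": TCP position; "tool_rot": TCP orientation; "ft_force": force on the tool from outside, world axes, zero at the start; "moment": the same for the moment, N m; "grip_width": finger opening in m.
Only numpy, scipy, OpenCV 4.12 (cv2) and the standard library are available. Lean on these libraries where they do the work, as an engineer would, in place of code of your own. Each camera call takes 0.05 s, during which the arm holds its last target.

### The job

Set the carved crest, carved face towards the robot, on the narrow ledge of the grey holding stand, between the two end stops, foot flat on the ledge and back up against the leaning plate, and let go of it. Then reach down into the gap behind the plate and take hold of the hexagon bolt head by its flats, firmly and without spinning the bolt, so that I can swing the turn button over the crest and tighten its nut: finish still holding the head, and do not let go. Leave the other things on the bench where they are.

Things in the scene. Friction and masses are not known exactly. Their poses are not given: they have to be found in the camera images.
- carving: carved crest, loose, 0.22 to 0.41 kg, standing upright on its foot on the bench: 124 mm wide (y), 32 thick (x; carved face on -x, plain flat back on +x), 120 tall (z). Origin: centre of the underside. Foot: a rail 124 wide, 24 tall; above it on each side a round scroll of radius 26 mm, axis along x, centres at y +-36, z 46, so scroll tops at z 72. Relief is up to 6 mm proud of the face.
- carving_grip (a point): point in the crest's neck at (0, 0, 100) mm in its frame. The neck, 48 mm wide in y with flat parallel sides and 32 thick, rises in the middle to the top at z 120: grip it here across y, from above, clear of the scrolls. Firm wood; a grip of 20 to 40 N does no harm.
- carving_face (a point): point on the carved face of the crest, at (-16, 0, 50) mm in the crest's frame
- stand: holding stand of grey steel, fixed to the bench; place and yaw vary. Origin on the bench below the ledge; x to its back (away from the robot at yaw 0), y left, z up. Base plate 8 mm thick, x -63 to 153, y -128 to 172. Behind the leaning plate: tie bar along y (x 69 to 89, z 110 to 130) and struts from plate to bar, 15 wide at y -104, 30, 150, tops at z 130.
- rest: leaning plate and ledge, part of the stand. Origin: corner of ledge top and plate front, midway between the end stops, 52 mm above the bench. Frame: the stand's turned 10 deg about y, z up the plate (top leans to the stand's back), x into the plate. Plate x 0 to 6 mm, y -111 to 157, top at z 115. Ledge top z 0, x -36 to 0. Stops 18 high, inner faces y +-71. Seated crest: origin (-16, 0, 0), same axes.
- clip (a point): on the plate's front at (0, 90, 85) mm in rest, same axes: a spacer sleeve of radius 11 mm stands 33 mm out (-x) with a flat turn button 24 wide on it (parked outwards, y -24 to +74 from here) and the nut; the shank ends 66 mm out. Keep clear of it.
- bolt_head (a point): centre of the bolt's hexagon head, behind the plate at (19, 90, 85) mm in rest, same axes (x along the bolt, away from the plate). 24 mm across flats, 10 thick along x, 8 mm off the plate's back (shank radius 8 between). Plate top edge 30 mm above. Finger space round it: about 49 mm from plate to tie bar, 104 mm between the struts, head midway between the struts.
- bolt (a joint): turn of the bolt about x of bolt_head, rad. At 0 two flats face +-y, parallel to the plate's z; starts within 0.15. Slight friction (0.02 N m), so jaws closing on these flats turn the head until the flats lie on them. The nut is only just on: never turn it beyond 0.4 either way. A firm hold is a grip of 15 N or more.
- varnish_jar: glass jar, 60 mm across, 85 tall, standing; bystander, leave it where it is. Origin: centre of its underside.
- pigment_jar: small lidded jar, 48 mm across, 62 tall, standing; bystander, leave it where it is. Origin: centre of its underside.
- wrench: open-ended spanner, 200 mm, lying (for the colleague; leave it); bystander, leave it where it is. Origin: centre of its underside.
- brush: brush, lying; bystander, leave it where it is. Origin: centre of its underside.
- gesso_tub: white tub, 108 mm across, 75 tall; bystander, leave it where it is. Origin: centre of its underside.
- lidded_box: square clear box with a lid, 93 mm wide, 46 tall; bystander, leave it where it is. Origin: centre of its underside.
- scroll_piece: low carved piece with two scrolls, 115 x 60 x 26 mm, lying flat; not the one to place; bystander, leave it where it is. Origin: centre of its underside.
Not all that is in view belongs to the job. What is shaped like the carving but purple is not meant.

How it is judged:
By the outcome, as a careful person would: the job done as asked, in the order asked, and still so for the second after the job is handed in, while the arm keeps its last pose, push and grip.
It also fails if it takes over 58 s, if anything falls off the work surface, if the arm or the gripper's body presses on something with over 40 N, if the wrist force passes 120 N, or if a joint passes its speed limit or range.

## Working session

There is one attempt and no reset: what is moved stays moved. The work goes in short steps, Python scripts to look and compute and a shell command to move; the robot and the scene stay as the last step left them, time stands still between calls to the robot, and variables do not carry over. Pictures are saved under pics/ and viewed, and the job is handed in when it is done.

```bash
ls; mkdir -p pics
cat > h.py <<'E'
import numpy as np, cv2
from rig import robot, optics
from scipy.spatial.transform import Rotation as R
def cam(n):
    c=optics.camera(n); np.savez(f'{n}.npz',**c); return c
def pt(c,u,v,d=None):
    K=c['camera_matrix']; d=c['depth'][int(v),int(u)] if d is None else d
    p=np.array([(u-K[0,2])*d/K[0,0],-(v-K[1,2])*d/K[1,1],-d])
    a=np.asarray(c['attitude']); Rm=R.from_quat(a).as_matrix() if a.size==4 else a
    return Rm@p+np.asarray(c['position'])
E
python3 - <<'E'
from h import *
print(robot.get_obs())
for n in ('scene','top'):
    c=cam(n); cv2.imwrite(f'pics/{n}0.png',c['img'][:,:,::-1])
    print({k:v for k,v in c.items() if k not in('img','depth')})
E
```

```text
pics
{'time': 0.0, 'q': array([ 1.16647698e+00,  5.28462011e-01,  1.43389088e+00, -2.04740610e-05,
        1.18137757e+00, -1.78510102e-01]), 'joint_velocities': array([-1.61931822e-04, -5.11435703e-04,  7.25247524e-05, -2.86297285e-04,
        1.55377678e-03,  2.74582891e-04]), 'joint_torque': array([-1.34987768e-03, -4.40047896e+01, -1.76588237e+01,  6.31576963e-02,
        5.84440981e-02, -1.78920427e-04]), 'position': array([0.13962873, 0.60846198, 0.22157781]), 'tool_rot': array([ 1.12660963e-01,  9.93632912e-01, -1.02655728e-03, -2.98036998e-04]), 'ft_force': array([-0.71991154, -0.6131538 , -0.23211077]), 'moment': array([-0.02006045,  0.0090983 , -0.00107045]), 'grip_width': 0.0869763117147553}
{'camera_matrix': array([[433.12415567,   0.        , 316.67210354],
       [  0.        , 433.12415567, 204.6140182 ],
       [  0.        ,   0.        ,   1.        ]]), 'position': array([ 1.08768592, -0.68900108,  1.3619391 ]), 'attitude': array([0.2834831 , 0.11404419, 0.32985605, 0.8932112 ])}
{'camera_matrix': array([[397.11975295,   0.        , 326.44633847],
       [  0.        , 397.11975295, 197.1277961 ],
       [  0.        ,   0.        ,   1.        ]]), 'position': array([ 0.3204995 , -0.01598822,  1.15070067]), 'attitude': array([-0.05714541,  0.06073211,  0.7064356 , -0.70284761])}
```

View pics/scene0.png

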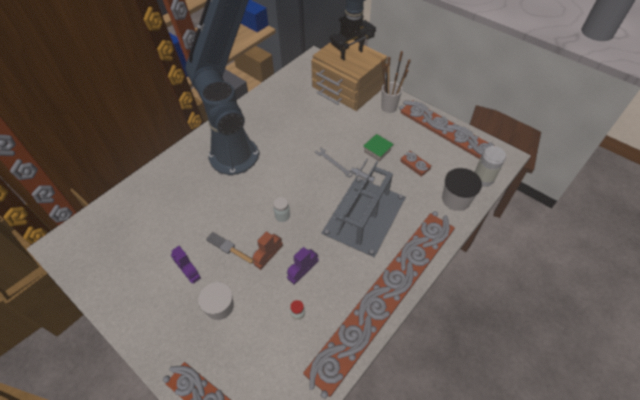

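View pics/top0.png

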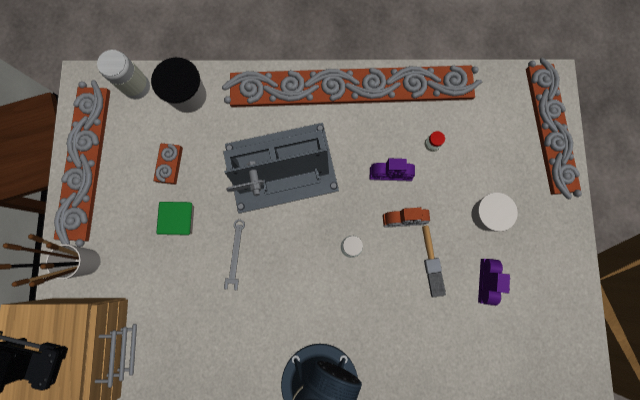

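Run:
```python
from h import *
t=np.load('top.npz'); s=np.load('scene.npz')
a=cv2.resize(t['img'][190:250,350:450],(800,480),interpolation=cv2.INTER_CUBIC)
b=cv2.resize(t['img'][115:220,210:345],(771,600),interpolation=cv2.INTER_CUBIC)
cc=cv2.resize(s['img'][150:260,310:420],(600,600),interpolation=cv2.INTER_CUBIC)
d=cv2.resize(s['img'][220:280,230:330],(800,480),interpolation=cv2.INTER_CUBIC)
for i,x in enumerate((a,b,cc,d)): cv2.imwrite(f'pics/c{i}.png',x[:,:,::-1])
```

```text
(no output)
```

View pics/c0.png

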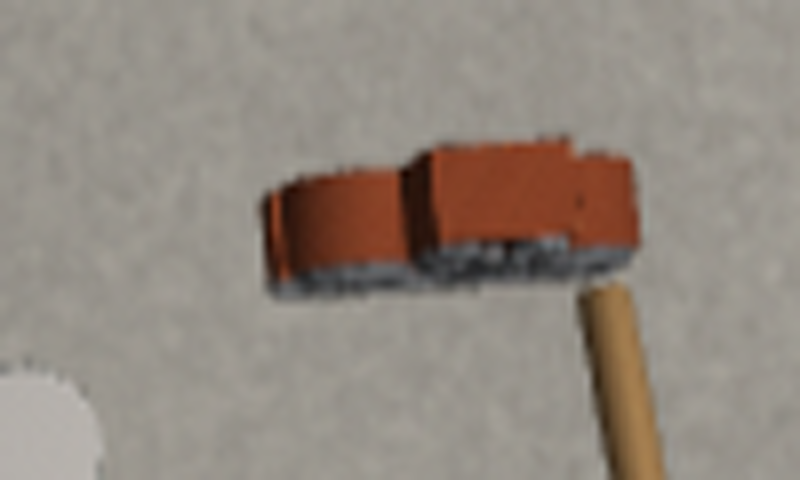

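View pics/c1.png

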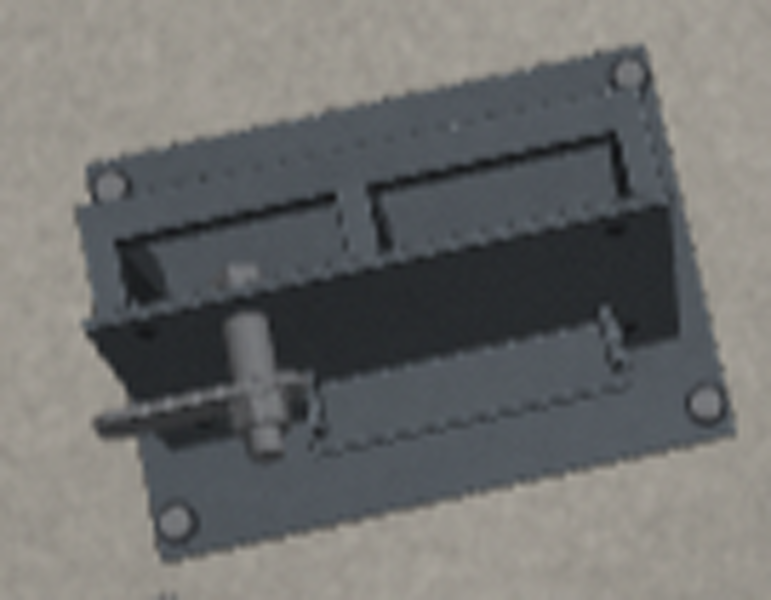

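View pics/c2.png

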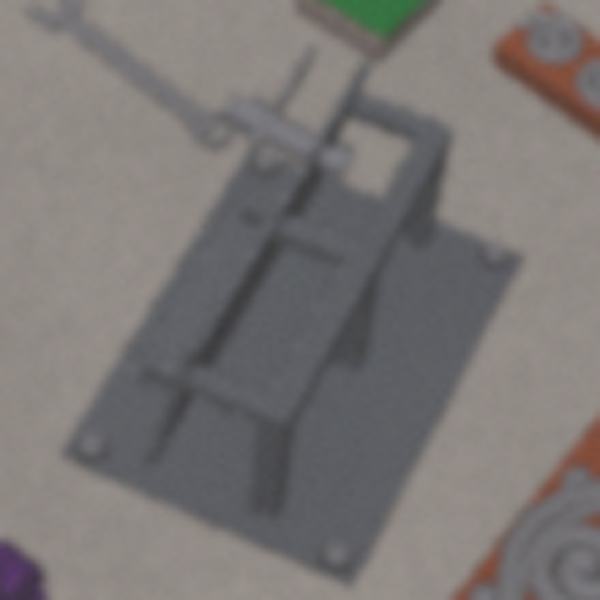

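View pics/c3.png

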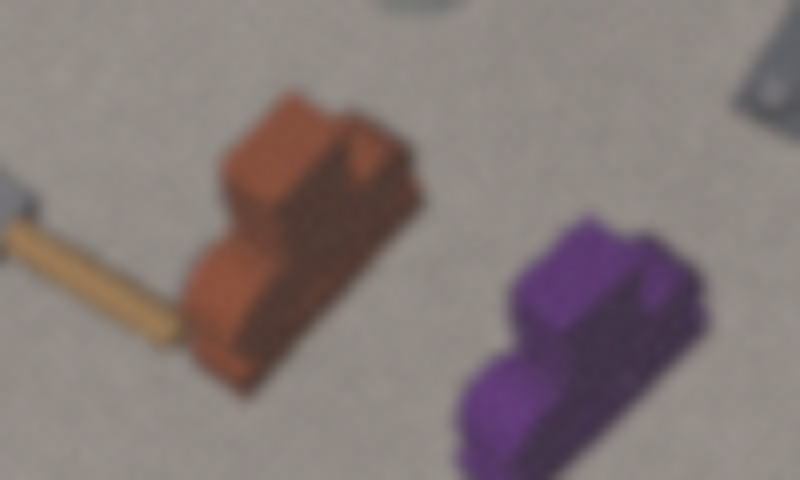

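```bash
cat > fit.py <<'E'
from h import *
from scipy.optimize import least_squares
def proj(c,P):
    Rm=R.from_quat(c['attitude']).as_matrix(); p=(P-c['position'])@Rm
    K=c['camera_matrix']; return np.c_[K[0,2]+K[0,0]*p[:,0]/-p[:,2], K[1,2]-K[1,1]*p[:,1]/-p[:,2]]
Rr=R.from_euler('y',10,degrees=True).as_matrix()
def rest(p): return Rr@np.array(p,float)+[0,0,52]   # mm, in stand
def w(x,P): return R.from_euler('z',x[2]).apply(np.array(P)/1000.)+[x[0],x[1],0]
def fit(sets,x0):
    f=lambda x: np.concatenate([(proj(c,w(x,P))-uv).ravel() for c,P,uv in sets])
    r=least_squares(f,x0,loss='soft_l1'); return r.x,r.fun.reshape(-1,2).round(1)
T=dict(np.load('top.npz')); S=dict(np.load('scene.npz'))
E
python3 - <<'E'
from fit import *
P=[[153,172,8],[153,-128,8],[-63,-128,8],[-63,172,8],rest([0,157,115]),rest([0,-111,115])]
uv=np.array([[88,163],[645,45],[735,435],[163,560],[88,325],[668,207]])/5.713+[210,115]-.4
Ps=[P[2],P[1],P[0]]
us=np.array([[65,455],[352,583],[525,258]])/5.4545+[310,150]-.4
for s in ([(T,P,uv)],[(S,Ps,us)],[(T,P,uv),(S,Ps,us)]):
    x,r=fit(s,[.6,.2,.2]); print('stand',x.round(4),r.tolist())
C=[[16,24,120],[16,-24,120],[-16,-24,120],[-16,24,120]]
uc=np.array([[433,150],[570,140],[570,240],[430,250]])/8+[350,190]-.4
# scene: back bottom corner right(-y), left top etc
Cs=[[16,-24,120],[16,24,120],[-16,-24,120],[-16,24,120],[16,-62,0],[16,62,0]]
uS=np.array([[275,208],[352,118],[225,165],[293,92],[245,395],[423,203]])/8+[230,220]-.4
for s in ([(T,C,uc)],[(S,Cs,uS)],[(T,C,uc),(S,Cs,uS)]):
    x,r=fit(s,[.45,-.2,.1]); print('crest',x.round(4),r.tolist())
for u,v in ((407,214),(404,214)): print(pt(T,u,v))
E
```

```text
stand [0.5656 0.0801 0.2113] [[-0.3, -0.5], [0.4, -0.3], [0.4, 0.3], [-0.5, 0.3], [-0.8, 0.6], [0.7, -0.5]]
stand [0.565  0.0806 0.2184] [[-0.9, -0.3], [0.5, 0.5], [0.2, -0.4]]
stand [0.5656 0.0802 0.2131] [[-0.4, -0.3], [0.3, -0.3], [0.4, 0.2], [-0.5, 0.4], [-0.8, 0.7], [0.7, -0.6], [-1.0, -0.3], [0.3, 0.8], [0.4, 0.0]]
crest [ 0.4484 -0.2457  0.0348] [[-1.2, -0.1], [-0.0, 0.4], [0.9, 0.1], [0.1, -0.4]]
crest [ 0.4474 -0.2447  0.071 ] [[0.0, -0.6], [-0.3, 0.6], [-1.0, -0.2], [-0.1, -0.9], [0.6, 0.9], [0.8, 0.1]]
crest [ 0.4481 -0.2452  0.0567] [[-1.4, 0.2], [-0.4, 0.4], [0.9, -0.0], [0.1, -0.1], [-0.1, -0.4], [-0.2, 1.0], [-1.0, -0.0], [0.0, -0.7], [0.4, 1.1], [1.0, 0.5]]
[ 0.44839763 -0.2322153   0.11984058]
[ 0.44810819 -0.22382539  0.12248291]
```

Run:
```python
from fit import *
def cloud(c):
    v,u=np.mgrid[0:400,0:640]; d=c['depth'];K=c['camera_matrix']
    p=np.stack([(u-K[0,2])*d/K[0,0],-(v-K[1,2])*d/K[1,1],-d],-1)
    return p@R.from_quat(c['attitude']).as_matrix().T+c['position']
for n,c in(('top',T),('scene',S)):
    p=cloud(c); ok=c['depth']>0; bench=p[ok&(abs(p[...,0]-.45)<.03)&(abs(p[...,1]+.1)<.05)]
    print(n,'bench z',np.median(bench[:,2]),bench[:,2].std())
    # crest
    q=R.from_euler('z',-.06).apply((p.reshape(-1,3)-[.4481,-.2452,0]))*1000; q=q[ok.ravel()]
    m=(abs(q[:,0])<30)&(abs(q[:,1])<75)&(q[:,2]>12)
    a=q[m]; print(len(a))
    top=a[a[:,2]>112]; print('top z',np.median(top[:,2]),'x',np.percentile(top[:,0],[3,97]),'y',np.percentile(top[:,1],[3,97]))
    bk=a[(a[:,0]>11)&(a[:,2]<105)&(a[:,2]>20)&(abs(a[:,1])<50)]
    if len(bk)>30:
        f=np.polyfit(bk[:,1],bk[:,0],1); r=bk[:,0]-np.polyval(f,bk[:,1]); k=abs(r-np.median(r))<2.5; f=np.polyfit(bk[k,1],bk[k,0],1);print('back',len(bk),f,'yaw corr',-f[0])
    # stand
    q=R.from_euler('z',-.2131).apply((p.reshape(-1,3)-[.5656,.0802,0]))*1000; q=q[ok.ravel()]
    b=q[(abs(q[:,0])<140)&(q[:,1]>-120)&(q[:,1]<165)]
    r=(b-[0,0,52])@Rr
    pl=r[(abs(r[:,0])<5)&(r[:,2]>15)&(r[:,2]<105)&(r[:,1]<60)&(r[:,1]>-105)]
    print('plate pts',len(pl))
    if len(pl)>30:
        A=np.c_[pl[:,1:],np.ones(len(pl))]; k=np.ones(len(pl),bool)
        for _ in range(5):
            s=np.linalg.lstsq(A[k],pl[k,0],rcond=None)[0]; k=abs(A@s-pl[:,0])<2.5
        print(s, 'yaw corr',-s[0],k.sum())
    pt_=r[(abs(r[:,2]-115)<4)&(abs(r[:,0]-3)<8)]; print('platetop',len(pt_),np.median(pt_,0) if len(pt_) else '')
```

```text
top bench z 0.0011962671646393863 0.002204247544898099
752
top z 120.9719941434233 x [-16.54243959  15.03459275] y [-23.6554644   21.88238911]
back 31 [5.43597680e-03 1.34078214e+01] yaw corr -0.0054359767998177575
plate pts 863
[-5.42510397e-03  2.40332817e-04 -5.71058478e-01] yaw corr 0.005425103972881992 859
platetop 285 [  0.74803743  24.74952715 115.47907895]
scene bench z 0.0012755350133810683 0.0032567946933796357
653
top z 120.75589992295532 x [-14.8968598   16.45969586] y [-25.81102596  20.17782972]
back 241 [-5.58815051e-03  1.46042689e+01] yaw corr 0.005588150514795051
plate pts 69
[-3.91637266e-03  2.29224838e-03  3.05609190e+00] yaw corr 0.003916372662488635 69
platetop 102 [  0.13640966  21.13785136 115.19317431]
```

```bash
cat > d.py <<'E'
from fit import *
CR=np.array([.4475,-.246,.066]); ST=np.array([.5655,.080,.217])
def st():
    o=robot.get_obs(); return o,np.array(o['position']),R.from_quat(o['tool_rot'])
def delta(P,Rt=None):
    o,p,r=st(); d=r.inv().apply(np.array(P)-p)*1000
    s=f't={o["time"]:.1f} pos={p.round(4)} d(mm)={d.round(1)}'
    if Rt is not None: s+=f' rotvec={(r.inv()*Rt).as_rotvec().round(3)}'
    s+=f' F={np.round(o["ft_force"],1)} w={o["grip_width"]*1000:.1f} q={np.round(o["q"],2)}'
    print(s)
# tool down, tool y along +y of yaw frame => tool x = -x
def down(yaw,tilt=0): return R.from_euler('z',yaw)*R.from_euler('y',tilt)*R.from_matrix([[-1,0,0],[0,1,0],[0,0,-1]])
SR=R.from_euler('z',ST[2])*R.from_euler('y',10,degrees=True)
def RW(p): return w(ST,rest(p))
RT=down(ST[2],np.radians(10))
E
python3 - <<'E'
from d import *
delta([.14,.609,.28],down(CR[2])); delta([.48,.3,.28]); delta([.4475,-.246,.25])
E
```

```text
t=0.1 pos=[0.1396 0.6085 0.2217] d(mm)=[ -0.2   0.4 -58.3] rotvec=[-0.002 -0.001 -0.292] F=[-0.  -0.2  0.2] w=86.9 q=[ 1.17  0.53  1.43  0.    1.18 -0.18]
t=0.1 pos=[0.1396 0.6085 0.2217] d(mm)=[-400.8 -224.6  -58. ] F=[-0.  -0.2  0.2] w=86.9 q=[ 1.17  0.53  1.43  0.    1.18 -0.18]
t=0.1 pos=[0.1396 0.6085 0.2217] d(mm)=[-491.4 -763.9  -27. ] F=[-0.  -0.2  0.2] w=86.9 q=[ 1.17  0.53  1.43  0.    1.18 -0.18]
```

```bash
python3 -m inch '[{"dz":-40,"az":-0.1},{"dz":-20,"az":-0.1},{"az":-0.092},{"dx":-30,"dy":-30},{"dx":-30,"dy":-30},{"dx":-30,"dy":-30},{"dx":-30,"dy":-30},{"dx":-30,"dy":-30}]'; python3 -c "
from d import *
delta([.48,.3,.28],down(CR[2])); delta([.4475,-.246,.2])"
```

```text
t=0.1 pos=[0.1396 0.6085 0.2217] d(mm)=[-400.8 -224.6  -58. ] rotvec=[-0.002 -0.001 -0.292] F=[-0.  -0.2  0.2] w=86.9 q=[ 1.17  0.53  1.43  0.    1.18 -0.18]
t=0.1 pos=[0.1396 0.6085 0.2217] d(mm)=[-491.4 -763.9   23. ] F=[-0.  -0.2  0.2] w=86.9 q=[ 1.17  0.53  1.43  0.    1.18 -0.18]invalid input
```

```bash
python3 -m inch '[{"ax":0,"ay":0,"az":-0.1,"dx":0,"dy":0,"dz":-40,"gripper":100},{"ax":0,"ay":0,"az":-0.1,"dx":0,"dy":0,"dz":-20,"gripper":100},{"ax":0,"ay":0,"az":-0.092,"dx":0,"dy":0,"dz":0,"gripper":100},{"ax":0,"ay":0,"az":0,"dx":-30,"dy":-30,"dz":0,"gripper":100},{"ax":0,"ay":0,"az":0,"dx":-30,"dy":-30,"dz":0,"gripper":100},{"ax":0,"ay":0,"az":0,"dx":-30,"dy":-30,"dz":0,"gripper":100},{"ax":0,"ay":0,"az":0,"dx":-30,"dy":-30,"dz":0,"gripper":100},{"ax":0,"ay":0,"az":0,"dx":-30,"dy":-30,"dz":0,"gripper":100}]'; python3 -c "
from d import *
delta([.48,.3,.28],down(CR[2])); delta([.4475,-.246,.2])"
```

```text
time: 0.9
position: [0.3002, 0.4679, 0.2822]
tool_rot: [-0.033, 0.999, -0.0, -0.0]
ft_force: [0.9, 0.2, -0.1]
grip_width: 0.0871
t=0.9 pos=[0.3002 0.4679 0.2822] d(mm)=[-168.2 -179.5    2.2] rotvec=[-0.001 -0.001  0.001] F=[ 0.9  0.2 -0.1] w=87.1 q=[ 0.8   0.37  1.53 -0.    1.24 -0.84]
t=0.9 pos=[0.3002 0.4679 0.2822] d(mm)=[ -99.5 -722.1   82.5] F=[ 0.9  0.2 -0.1] w=87.1 q=[ 0.8   0.37  1.53 -0.    1.24 -0.84]
```

```bash
python3 -m inch '[{"ax":0,"ay":0,"az":0,"dx":-32,"dy":-38,"dz":0,"gripper":100},{"ax":0,"ay":0,"az":0,"dx":-32,"dy":-38,"dz":0,"gripper":100},{"ax":0,"ay":0,"az":0,"dx":-32,"dy":-38,"dz":0,"gripper":100},{"ax":0,"ay":0,"az":0,"dx":-32,"dy":-38,"dz":0,"gripper":100},{"ax":0,"ay":0,"az":0,"dx":0,"dy":-50,"dz":0,"gripper":100},{"ax":0,"ay":0,"az":0,"dx":0,"dy":-50,"dz":0,"gripper":100},{"ax":0,"ay":0,"az":0,"dx":0,"dy":-50,"dz":0,"gripper":100},{"ax":0,"ay":0,"az":0,"dx":0,"dy":-50,"dz":0,"gripper":100}]'; python3 -c "
from d import *
delta([.4475,-.246,.2],down(CR[2]))"
```

```text
time: 1.7
position: [0.45, 0.1247, 0.2822]
tool_rot: [-0.033, 0.999, -0.0, -0.0]
ft_force: [0.8, -0.8, -0.5]
grip_width: 0.0871
t=1.7 pos=[0.45   0.1247 0.2822] d(mm)=[  27.1 -369.7   82.3] rotvec=[-0.    -0.001  0.   ] F=[ 0.8 -0.8 -0.5] w=87.1 q=[ 0.03  0.24  1.74 -0.    1.17 -1.61]
```

```bash
python3 -m inch '[{"ax":0,"ay":0,"az":0,"dx":3,"dy":-47,"dz":0,"gripper":100},{"ax":0,"ay":0,"az":0,"dx":3,"dy":-47,"dz":0,"gripper":100},{"ax":0,"ay":0,"az":0,"dx":3,"dy":-47,"dz":0,"gripper":100},{"ax":0,"ay":0,"az":0,"dx":3,"dy":-47,"dz":0,"gripper":100},{"ax":0,"ay":0,"az":0,"dx":3,"dy":-47,"dz":0,"gripper":100},{"ax":0,"ay":0,"az":0,"dx":4,"dy":-47,"dz":0,"gripper":100},{"ax":0,"ay":0,"az":0,"dx":4,"dy":-47,"dz":20,"gripper":100},{"ax":0,"ay":0,"az":0,"dx":4,"dy":-41,"dz":20,"gripper":100}]'
python3 - <<'E'
from d import *
delta([.4475,-.246,.081],down(CR[2]))
c=cam('top'); cv2.imwrite('pics/t1.png',cv2.resize(c['img'][170:270,340:480],(800,571),interpolation=cv2.INTER_CUBIC)[:,:,::-1])
c=cam('scene'); cv2.imwrite('pics/s1.png',cv2.resize(c['img'][180:300,200:340],(700,600),interpolation=cv2.INTER_CUBIC)[:,:,::-1])
E
```

```text
time: 2.5
position: [0.4481, -0.2459, 0.243]
tool_rot: [-0.033, 0.999, -0.001, 0.001]
ft_force: [0.3, 0.3, -0.6]
grip_width: 0.0872
t=2.5 pos=[ 0.4481 -0.2459  0.243 ] d(mm)=[  0.8   0.2 162. ] rotvec=[-0.002  0.002 -0.001] F=[ 0.3  0.3 -0.6] w=87.2 q=[-0.72  0.35  1.69 -0.    1.1  -2.36]
```

View pics/s1.png

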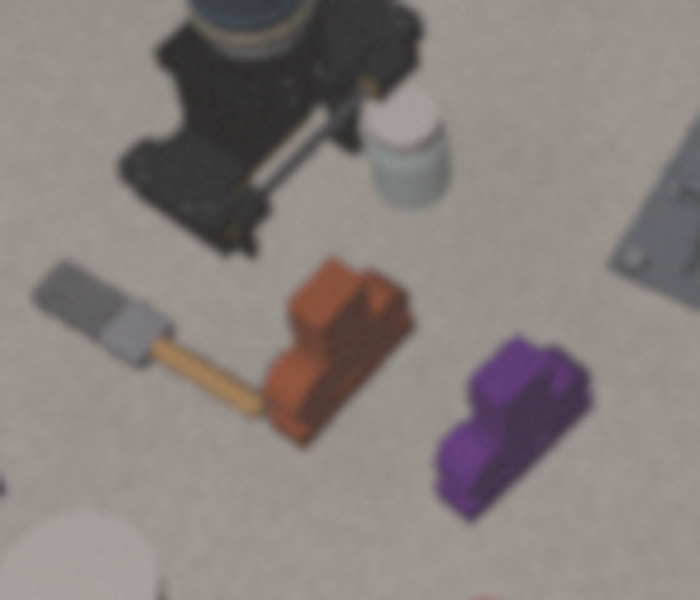

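```bash
python3 -m inch '[{"ax":0,"ay":0,"az":0,"dx":0.8,"dy":0,"dz":40,"gripper":100},{"ax":0,"ay":0,"az":0,"dx":0,"dy":0,"dz":40,"gripper":100},{"ax":0,"ay":0,"az":0,"dx":0,"dy":0,"dz":20,"gripper":100},{"ax":0,"ay":0,"az":0,"dx":0,"dy":0,"dz":5,"gripper":100}]'
python3 - <<'E'
from d import *
delta([.4475,-.246,.081],down(CR[2]))
c=cam('top'); cv2.imwrite('pics/t1.png',cv2.resize(c['img'][170:270,340:480],(800,571),interpolation=cv2.INTER_CUBIC)[:,:,::-1])
c=cam('scene'); cv2.imwrite('pics/s2.png',cv2.resize(c['img'][200:300,220:320],(600,600),interpolation=cv2.INTER_CUBIC)[:,:,::-1])
E
```

```text
time: 3.0
position: [0.4457, -0.2411, 0.1358]
tool_rot: [-0.033, 0.999, 0.002, -0.002]
ft_force: [-1.2, -0.5, -0.4]
grip_width: 0.0874
t=3.0 pos=[ 0.4457 -0.2411  0.1358] d(mm)=[-1.7 -5.3 54.8] rotvec=[ 0.005 -0.004  0.001] F=[-1.2 -0.5 -0.4] w=87.4 q=[-0.72  0.5   1.81  0.    0.84 -2.35]
```

View pics/s2.png

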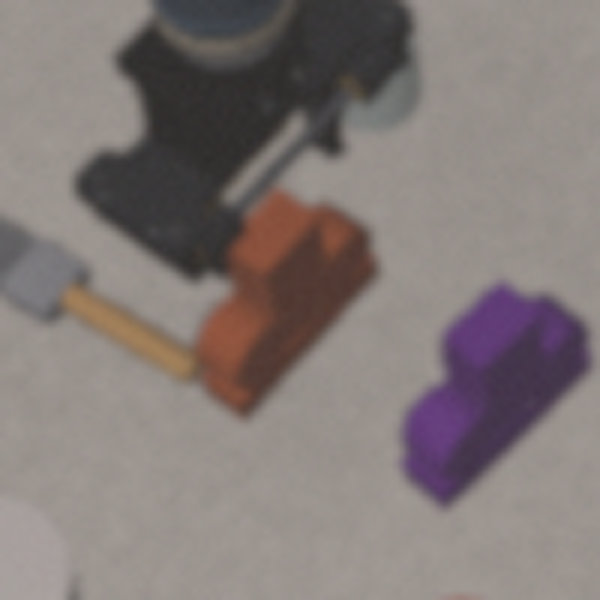

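View pics/t1.png

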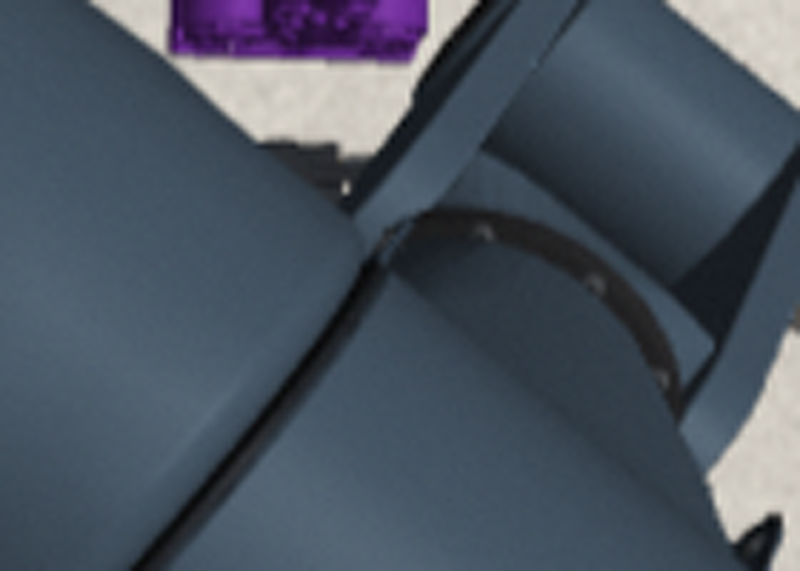

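```bash
python3 -c "
from d import *
delta([.4475,-.246,.081],down(CR[2]))"
```

```text
t=3.1 pos=[ 0.4471 -0.2424  0.1377] d(mm)=[-0.2 -3.7 56.7] rotvec=[ 0.001 -0.001  0.001] F=[-0.   0.5 -0. ] w=86.7 q=[-0.72  0.5   1.8   0.    0.84 -2.35]
```

```bash
python3 -m inch '[{"ax":0,"ay":0,"az":0,"dx":0,"dy":-3.7,"dz":0,"gripper":100},{"ax":0,"ay":0,"az":0,"dx":0,"dy":0,"dz":20,"gripper":100},{"ax":0,"ay":0,"az":0,"dx":0,"dy":0,"dz":20,"gripper":100},{"ax":0,"ay":0,"az":0,"dx":0,"dy":0,"dz":15,"gripper":100},{"ax":0,"ay":0,"az":0,"dx":0,"dy":0,"dz":0,"gripper":100},{"ax":0,"ay":0,"az":0,"dx":0,"dy":0,"dz":0,"gripper":100}]'
python3 - <<'E'
from d import *
delta([.4475,-.246,.081],down(CR[2]))
c=cam('scene'); cv2.imwrite('pics/s3.png',cv2.resize(c['img'][200:300,220:320],(600,600),interpolation=cv2.INTER_CUBIC)[:,:,::-1])
E
```

```text
time: 3.7
position: [0.4483, -0.2477, 0.0842]
tool_rot: [-0.033, 0.999, -0.001, 0.001]
ft_force: [-1.0, 0.2, 1.2]
grip_width: 0.0871
t=3.7 pos=[ 0.4483 -0.2477  0.0842] d(mm)=[0.7 1.7 3.2] rotvec=[-0.002  0.002  0.   ] F=[-1.   0.2  1.2] w=87.1 q=[-0.72  0.6   1.83 -0.    0.71 -2.36]
```

View pics/s3.png

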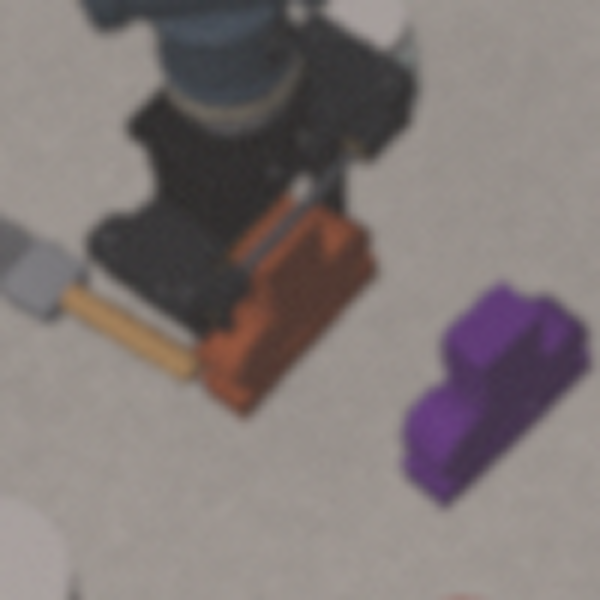

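```bash
python3 -m inch '[{"ax":0,"ay":0,"az":0,"dx":0,"dy":1,"dz":2,"gripper":65},{"ax":0,"ay":0,"az":0,"dx":0,"dy":0,"dz":0,"gripper":55},{"ax":0,"ay":0,"az":0,"dx":0,"dy":0,"dz":0,"gripper":45},{"ax":0,"ay":0,"az":0,"dx":0,"dy":0,"dz":0,"gripper":40},{"ax":0,"ay":0,"az":0,"dx":0,"dy":0,"dz":0,"gripper":40},{"ax":0,"ay":0,"az":0,"dx":0,"dy":0,"dz":0,"gripper":40},{"ax":0,"ay":0,"az":0,"dx":0,"dy":0,"dz":0,"gripper":40}]' 35; python3 -c "
from d import *
delta([.4475,-.246,.081],down(CR[2]))"
```

```text
time: 4.45
position: [0.4475, -0.2462, 0.0811]
tool_rot: [-0.033, 0.999, -0.0, 0.0]
ft_force: [0.6, -1.4, -0.1]
grip_width: 0.0476
t=4.5 pos=[ 0.4475 -0.2462  0.0811] d(mm)=[0.  0.2 0.1] rotvec=[-0.  0.  0.] F=[ 0.6 -1.4 -0.1] w=47.6 q=[-0.72  0.6   1.84 -0.    0.7  -2.36]
```

```bash
python3 -m inch '[{"ax":0,"ay":0,"az":0,"dx":0,"dy":0,"dz":-10,"gripper":40},{"ax":0,"ay":0,"az":0,"dx":0,"dy":0,"dz":-30,"gripper":40},{"ax":0,"ay":0,"az":0,"dx":0,"dy":0,"dz":-40,"gripper":40},{"ax":0,"ay":0,"az":0,"dx":0,"dy":0,"dz":-40,"gripper":40},{"ax":0,"ay":0,"az":0,"dx":0,"dy":0,"dz":-40,"gripper":40},{"ax":0,"ay":0,"az":0,"dx":0,"dy":0,"dz":-30,"gripper":40},{"ax":0,"ay":0,"az":0,"dx":0,"dy":0,"dz":0,"gripper":40},{"ax":0,"ay":0,"az":0,"dx":0,"dy":0,"dz":0,"gripper":40}]'
python3 - <<'E'
from d import *
# crest hold: TCP at crest (0,0,81) -> rest: (-16,0,0)+(0,0,81)
print('target seat TCP',RW([-16,-2,81]))
delta(RW([-24,-2,81+130]),RT)
c=cam('scene'); cv2.imwrite('pics/s4.png',cv2.resize(c['img'][160:300,200:340],(600,600),interpolation=cv2.INTER_CUBIC)[:,:,::-1])
E
```

```text
time: 5.25
position: [0.4468, -0.2454, 0.271]
tool_rot: [-0.033, 0.999, 0.0, -0.0]
ft_force: [-0.6, 0.6, -3.9]
grip_width: 0.0478
target seat TCP [0.56427885 0.07768274 0.1345478 ]
t=5.2 pos=[ 0.4468 -0.2454  0.271 ] d(mm)=[-153.1  316.8    7.1] rotvec=[ 0.013  0.174 -0.15 ] F=[-0.6  0.6 -3.9] w=47.8 q=[-0.72  0.31  1.66  0.    1.17 -2.36]
```

View pics/s4.png

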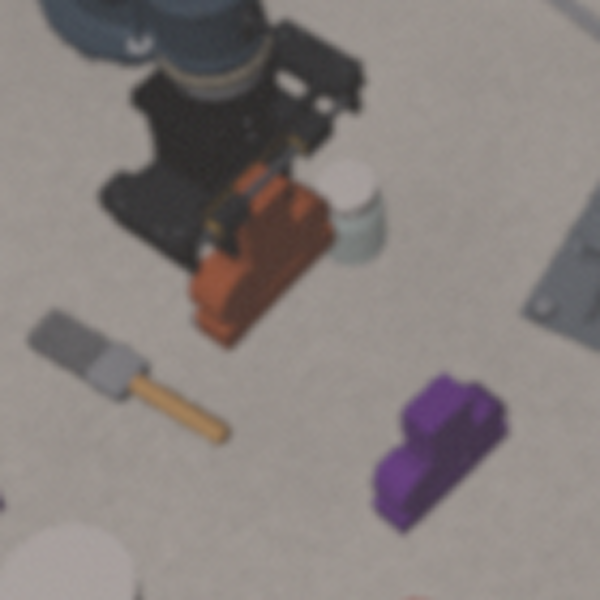

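```bash
python3 -m inch '[{"ax":0,"ay":0,"az":0,"dx":-10,"dy":20,"dz":-5,"gripper":40},{"ax":0,"ay":0,"az":0,"dx":-20,"dy":42,"dz":-5,"gripper":40},{"ax":0,"ay":0,"az":0,"dx":-21,"dy":43,"dz":0,"gripper":40},{"ax":0,"ay":0,"az":0,"dx":-21,"dy":43,"dz":0,"gripper":40},{"ax":0,"ay":0,"az":0,"dx":-21,"dy":43,"dz":0,"gripper":40},{"ax":0,"ay":0,"az":0,"dx":-21,"dy":43,"dz":0,"gripper":40},{"ax":0,"ay":0,"az":0,"dx":-19,"dy":42,"dz":0,"gripper":40},{"ax":0,"ay":0,"az":0,"dx":-13,"dy":25,"dz":0,"gripper":40}]'; python3 -m inch '[{"ax":0.004,"ay":0.058,"az":-0.05,"dx":-5,"dy":10,"dz":0,"gripper":40},{"ax":0.004,"ay":0.058,"az":-0.05,"dx":0,"dy":0,"dz":0,"gripper":40},{"ax":0.004,"ay":0.058,"az":-0.05,"dx":0,"dy":0,"dz":0,"gripper":40},{"ax":0,"ay":0,"az":0,"dx":0,"dy":0,"dz":0,"gripper":40},{"ax":0,"ay":0,"az":0,"dx":0,"dy":0,"dz":0,"gripper":40},{"ax":0,"ay":0,"az":0,"dx":0,"dy":0,"dz":0,"gripper":40}]'
python3 - <<'E'
from d import *
delta(RW([-24,-2,81+130]),RT)
for n in('scene','top'):
  c=cam(n); cv2.imwrite(f'pics/{n}5.png',cv2.resize(c['img'][110:260,300:450] if n=='scene' else c['img'][90:240,200:380],(600,600 if n=='scene' else 500),interpolation=cv2.INTER_CUBIC)[:,:,::-1])
E
```

```text
time: 6.1
position: [0.5721, 0.0676, 0.2779]
tool_rot: [-0.034, 0.999, 0.001, -0.003]
ft_force: [0.3, -0.9, -3.5]
grip_width: 0.048
time: 6.7
position: [0.5765, 0.0742, 0.2799]
tool_rot: [-0.107, 0.99, -0.009, -0.088]
ft_force: [0.4, -0.1, -2.9]
grip_width: 0.0478
t=6.7 pos=[0.5765 0.0742 0.2799] d(mm)=[-6.2  6.  15.1] rotvec=[ 0.002 -0.002 -0.001] F=[ 0.4 -0.1 -2.9] w=47.8 q=[-0.04  0.49  1.35 -0.04  1.48 -1.82]
```

View pics/scene5.png

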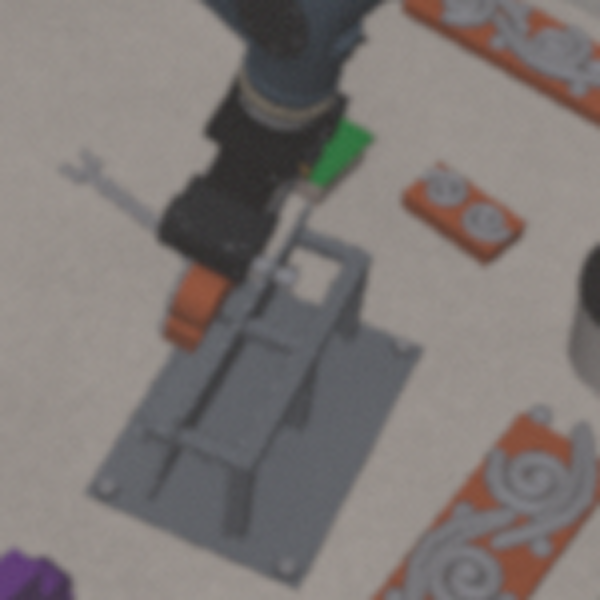

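View pics/top5.png

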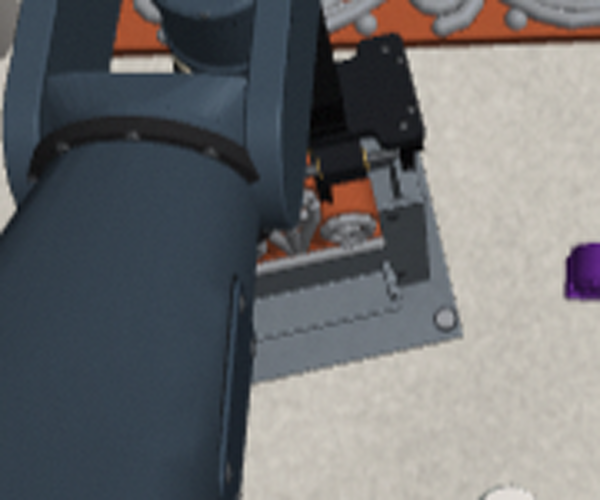

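```bash
python3 -m inch '[{"ax":0,"ay":0,"az":0,"dx":-6,"dy":6,"dz":0,"gripper":40},{"ax":0,"ay":0,"az":0,"dx":0,"dy":0,"dz":10,"gripper":40},{"ax":0,"ay":0,"az":0,"dx":0,"dy":0,"dz":0,"gripper":40},{"ax":0,"ay":0,"az":0,"dx":0,"dy":0,"dz":0,"gripper":40}]'
python3 - <<'E'
from d import *
delta(RW([-24,-2,81]),RT)
for n in('scene','top'):
  c=cam(n); cv2.imwrite(f'pics/{n}6.png',cv2.resize(c['img'][110:260,300:450] if n=='scene' else c['img'][90:240,200:380],(600,600 if n=='scene' else 500),interpolation=cv2.INTER_CUBIC)[:,:,::-1])
E
```

```text
time: 7.2
position: [0.5798, 0.0811, 0.2696]
tool_rot: [-0.108, 0.99, -0.009, -0.087]
ft_force: [-0.4, -0.0, -3.0]
grip_width: 0.0477
t=7.2 pos=[0.5798 0.0811 0.2696] d(mm)=[  0.   -0.2 135.7] rotvec=[ 0.001 -0.001 -0.   ] F=[-0.4 -0.  -3. ] w=47.7 q=[-0.03  0.5   1.35 -0.04  1.46 -1.81]
```

View pics/scene6.png

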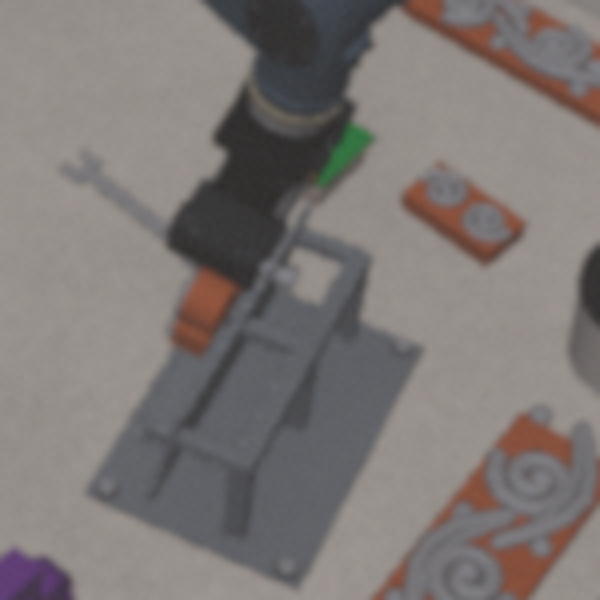

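```bash
python3 -m inch '[{"ax":0,"ay":0,"az":0,"dx":0,"dy":0,"dz":15,"gripper":40},{"ax":0,"ay":0,"az":0,"dx":0,"dy":0,"dz":15,"gripper":40},{"ax":0,"ay":0,"az":0,"dx":0,"dy":0,"dz":15,"gripper":40},{"ax":0,"ay":0,"az":0,"dx":0,"dy":0,"dz":15,"gripper":40},{"ax":0,"ay":0,"az":0,"dx":0,"dy":0,"dz":0,"gripper":40}]'
python3 - <<'E'
from d import *
delta(RW([-24,-2,81]),RT)
for n in('scene','top'):
  c=cam(n); cv2.imwrite(f'pics/{n}7.png',cv2.resize(c['img'][110:260,300:450] if n=='scene' else c['img'][90:240,200:380],(600,600 if n=='scene' else 500),interpolation=cv2.INTER_CUBIC)[:,:,::-1])
E
```

```text
time: 7.8
position: [0.5684, 0.0789, 0.2094]
tool_rot: [-0.108, 0.99, -0.009, -0.089]
ft_force: [-0.3, -0.3, -3.3]
grip_width: 0.0481
t=7.8 pos=[0.5684 0.0789 0.2094] d(mm)=[-1.1 -0.4 74.4] rotvec=[ 0.002 -0.004 -0.   ] F=[-0.3 -0.3 -3.3] w=48.1 q=[-0.03  0.55  1.44 -0.04  1.32 -1.81]
```

View pics/scene7.png

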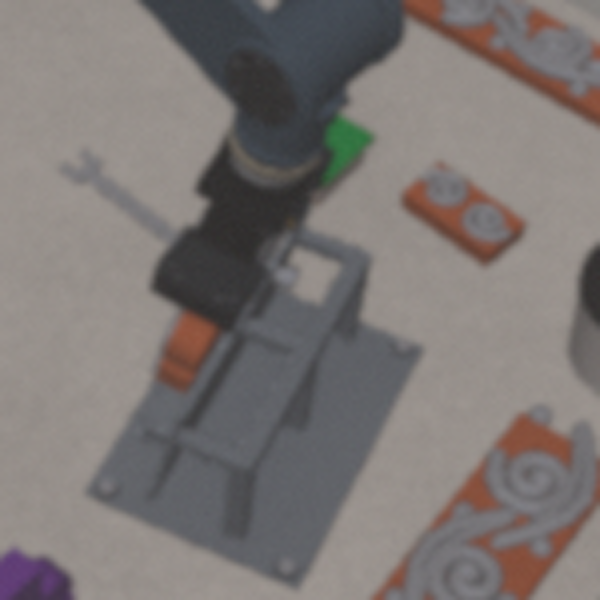

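View pics/top7.png

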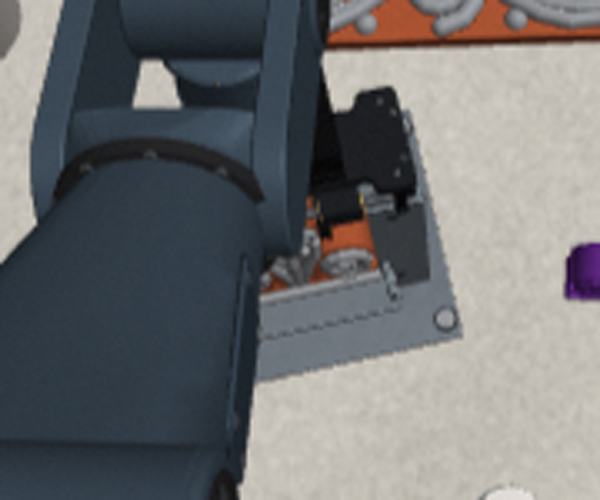

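```bash
python3 -m inch '[{"ax":0,"ay":0,"az":0,"dx":0,"dy":0,"dz":15,"gripper":40},{"ax":0,"ay":0,"az":0,"dx":0,"dy":0,"dz":15,"gripper":40},{"ax":0,"ay":0,"az":0,"dx":0,"dy":0,"dz":15,"gripper":40},{"ax":0,"ay":0,"az":0,"dx":0,"dy":0,"dz":15,"gripper":40},{"ax":0,"ay":0,"az":0,"dx":0,"dy":0,"dz":0,"gripper":40},{"ax":0,"ay":0,"az":0,"dx":0,"dy":0,"dz":0,"gripper":40}]'
python3 - <<'E'
from d import *
delta(RW([-24,-2,81]),RT)
for n in('scene','top'):
  c=cam(n); cv2.imwrite(f'pics/{n}8.png',cv2.resize(c['img'][110:260,300:450] if n=='scene' else c['img'][90:240,200:380],(600,600 if n=='scene' else 500),interpolation=cv2.INTER_CUBIC)[:,:,::-1])
E
```

```text
time: 8.5
position: [0.561, 0.0767, 0.1529]
tool_rot: [-0.108, 0.99, -0.009, -0.086]
ft_force: [-0.1, 0.6, -2.7]
grip_width: 0.0477
t=8.5 pos=[0.561  0.0767 0.1529] d(mm)=[ 1.5  0.2 17.5] rotvec=[ 0.001  0.002 -0.   ] F=[-0.1  0.6 -2.7] w=47.7 q=[-0.04  0.61  1.52 -0.05  1.18 -1.8 ]
```

View pics/top8.png

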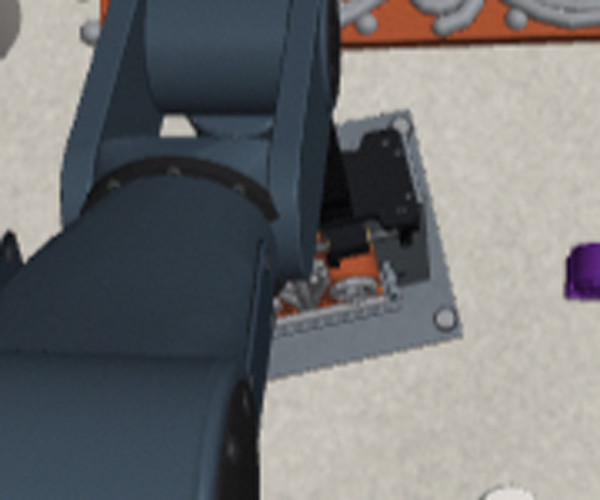

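```bash
python3 -m inch '[{"ax":0,"ay":0,"az":0,"dx":-3,"dy":0,"dz":7,"gripper":40},{"ax":0,"ay":0,"az":0,"dx":0,"dy":0,"dz":5,"gripper":40},{"ax":0,"ay":0,"az":0,"dx":0,"dy":0,"dz":0,"gripper":40},{"ax":0,"ay":0,"az":0,"dx":0,"dy":0,"dz":0,"gripper":40}]'; python3 -c "
from d import *
delta(RW([-16,-2,81]),RT)"
python3 -m inch '[{"ax":0,"ay":0,"az":0,"dx":0,"dy":0,"dz":2,"gripper":40},{"ax":0,"ay":0,"az":0,"dx":0,"dy":0,"dz":2,"gripper":40},{"ax":0,"ay":0,"az":0,"dx":0,"dy":0,"dz":0,"gripper":40},{"ax":0,"ay":0,"az":0,"dx":0,"dy":0,"dz":0,"gripper":40}]'; python3 -c "
from d import *
delta(RW([-16,-2,81]),RT)"
```

```text
time: 9.0
position: [0.5606, 0.077, 0.1393]
tool_rot: [-0.108, 0.99, -0.009, -0.087]
ft_force: [0.5, -0.3, -3.1]
grip_width: 0.0476
t=9.0 pos=[0.5606 0.077  0.1393] d(mm)=[-4.5 -0.1  4.1] rotvec=[ 0.001 -0.    -0.   ] F=[ 0.5 -0.3 -3.1] w=47.6 q=[-0.04  0.63  1.53 -0.05  1.16 -1.8 ]
time: 9.4
position: [0.5601, 0.0768, 0.1357]
tool_rot: [-0.108, 0.99, -0.009, -0.087]
ft_force: [-0.4, -0.9, -1.9]
grip_width: 0.0475
t=9.4 pos=[0.5601 0.0768 0.1357] d(mm)=[-4.4 -0.1  0.4] rotvec=[ 0.001  0.    -0.   ] F=[-0.4 -0.9 -1.9] w=47.5 q=[-0.04  0.63  1.53 -0.05  1.15 -1.8 ]
```

```bash
python3 -m inch '[{"ax":0,"ay":0,"az":0,"dx":-2,"dy":0,"dz":0,"gripper":40},{"ax":0,"ay":0,"az":0,"dx":-1.5,"dy":0,"dz":0,"gripper":40},{"ax":0,"ay":0,"az":0,"dx":0,"dy":0,"dz":0,"gripper":40},{"ax":0,"ay":0,"az":0,"dx":0,"dy":0,"dz":0,"gripper":40}]'; python3 -c "
from d import *
delta(RW([-16,-2,81]),RT)"
python3 -m inch '[{"ax":0,"ay":0,"az":0,"dx":-1.5,"dy":0,"dz":0,"gripper":40},{"ax":0,"ay":0,"az":0,"dx":0,"dy":0,"dz":1,"gripper":40},{"ax":0,"ay":0,"az":0,"dx":0,"dy":0,"dz":0,"gripper":40},{"ax":0,"ay":0,"az":0,"dx":0,"dy":0,"dz":0,"gripper":40}]'; python3 -c "
from d import *
delta(RW([-16,-2,81]),RT)"
```

```text
time: 9.8
position: [0.5625, 0.0774, 0.1352]
tool_rot: [-0.108, 0.99, -0.009, -0.088]
ft_force: [-4.5, -1.3, 1.4]
grip_width: 0.0482
t=9.8 pos=[0.5625 0.0774 0.1352] d(mm)=[-1.9 -0.1  0.3] rotvec=[ 0.001 -0.002  0.   ] F=[-4.5 -1.3  1.4] w=48.2 q=[-0.04  0.63  1.52 -0.05  1.16 -1.8 ]
time: 10.2
position: [0.5624, 0.0774, 0.1349]
tool_rot: [-0.108, 0.99, -0.009, -0.089]
ft_force: [-6.9, -1.6, 6.2]
grip_width: 0.048
t=10.2 pos=[0.5624 0.0774 0.1349] d(mm)=[-1.9 -0.2  0. ] rotvec=[ 0.001 -0.005  0.   ] F=[-6.9 -1.6  6.2] w=48.0 q=[-0.04  0.64  1.52 -0.05  1.16 -1.8 ]
```

```bash
python3 -m inch '[{"ax":0,"ay":0,"az":0,"dx":0,"dy":0,"dz":0,"gripper":58},{"ax":0,"ay":0,"az":0,"dx":0,"dy":0,"dz":0,"gripper":62},{"ax":0,"ay":0,"az":0,"dx":0,"dy":0,"dz":0,"gripper":70},{"ax":0,"ay":0,"az":0,"dx":0,"dy":0,"dz":0,"gripper":75},{"ax":0,"ay":0,"az":0,"dx":0,"dy":0,"dz":0,"gripper":75}]'
python3 - <<'E'
from d import *
delta(RW([-16,-2,81]),RT)
for n in('scene','top'):
  c=cam(n); cv2.imwrite(f'pics/{n}9.png',cv2.resize(c['img'][110:260,300:450] if n=='scene' else c['img'][90:240,200:380],(600,600 if n=='scene' else 500),interpolation=cv2.INTER_CUBIC)[:,:,::-1])
E
```

```text
time: 10.7
position: [0.5652, 0.0779, 0.1338]
tool_rot: [-0.108, 0.99, -0.009, -0.086]
ft_force: [-0.6, 0.1, -0.3]
grip_width: 0.0638
t=10.7 pos=[0.5652 0.0779 0.1338] d(mm)=[ 1.  -0.  -0.6] rotvec=[ 0.001  0.001 -0.   ] F=[-0.6  0.1 -0.3] w=63.8 q=[-0.04  0.64  1.52 -0.05  1.15 -1.8 ]
```

View pics/top9.png

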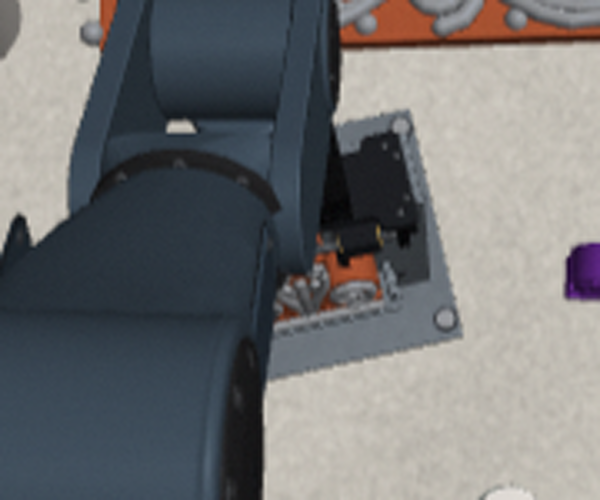

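View pics/scene9.png

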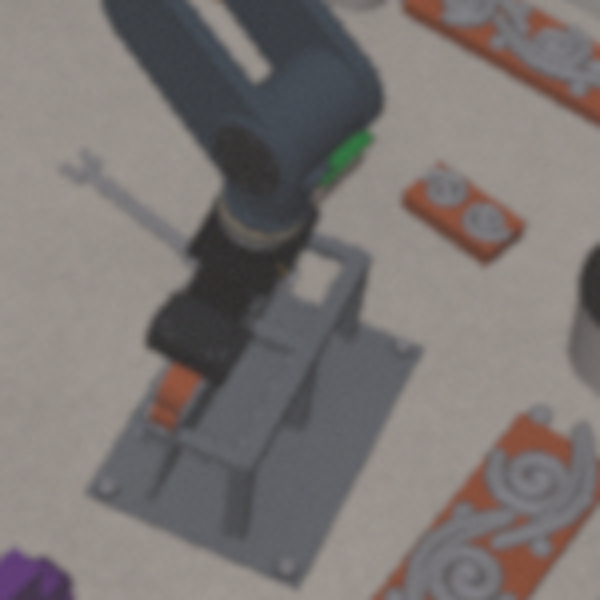

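```bash
python3 -m inch '[{"ax":0,"ay":0,"az":0,"dx":0,"dy":0,"dz":-10,"gripper":75},{"ax":0,"ay":0,"az":0,"dx":0,"dy":0,"dz":-20,"gripper":75},{"ax":0,"ay":0,"az":0,"dx":0,"dy":0,"dz":-30,"gripper":60},{"ax":0,"ay":0,"az":0,"dx":0,"dy":0,"dz":-40,"gripper":60},{"ax":0,"ay":0,"az":0,"dx":0,"dy":25,"dz":-40,"gripper":50},{"ax":0,"ay":0,"az":0,"dx":0,"dy":40,"dz":0,"gripper":50},{"ax":0,"ay":0,"az":0,"dx":0,"dy":30,"dz":0,"gripper":50},{"ax":0,"ay":0,"az":0,"dx":0,"dy":0,"dz":0,"gripper":50}]'
python3 - <<'E'
from d import *
delta(RW([22,90,85+19+90]),RT)
c=cam('scene'); cv2.imwrite('pics/s10.png',cv2.resize(c['img'][140:260,310:430],(600,600),interpolation=cv2.INTER_CUBIC)[:,:,::-1])
c=cam('top'); cv2.imwrite('pics/t10.png',cv2.resize(c['img'][90:240,200:380],(600,500),interpolation=cv2.INTER_CUBIC)[:,:,::-1])
E
```

```text
time: 11.6
position: [0.5671, 0.1793, 0.2732]
tool_rot: [-0.11, 0.99, -0.008, -0.086]
ft_force: [-0.1, -1.2, 0.1]
grip_width: 0.044
t=11.6 pos=[0.5671 0.1793 0.2732] d(mm)=[-37.7  -6.8  27.9] rotvec=[0.002 0.002 0.004] F=[-0.1 -1.2  0.1] w=44.0 q=[ 0.13  0.51  1.32 -0.01  1.48 -1.66]
```

View pics/s10.png

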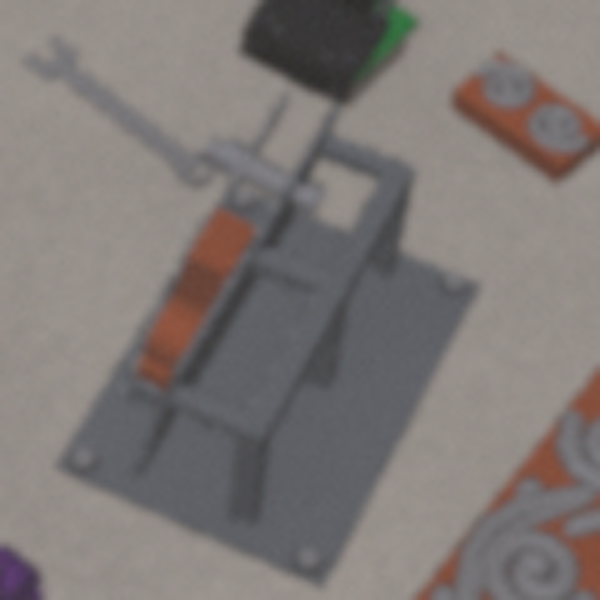

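View pics/t10.png

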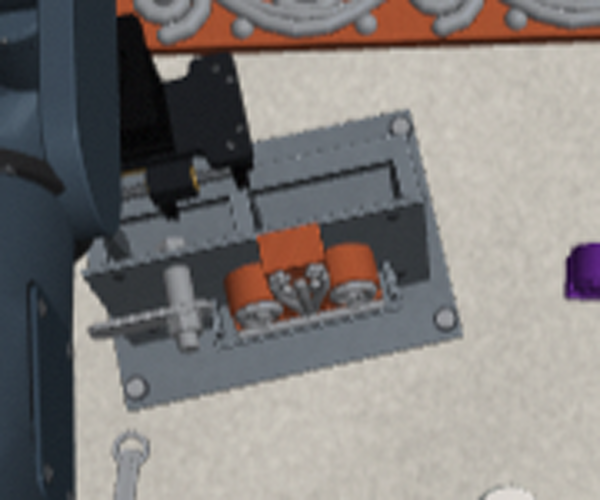

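Run:
```python
from d import *
def cloud(c):
    v,u=np.mgrid[0:400,0:640]; d=c['depth'];K=c['camera_matrix']
    p=np.stack([(u-K[0,2])*d/K[0,0],-(v-K[1,2])*d/K[1,1],-d],-1)
    return p@R.from_quat(c['attitude']).as_matrix().T+c['position']
o,p0,_=st()
for n,c in(('top',T),('scene',S)):
    P=cloud(c).reshape(-1,3); ok=(c['depth']>0).ravel(); col=c['img'].reshape(-1,3).astype(int)
    r=SR.inv().apply(P-RW([0,0,0]))*1000
    red=(col[:,0]>1.5*col[:,2]+15)
    m=ok&red&(r[:,2]>108)&(r[:,2]<130)&(abs(r[:,1])<60)&(r[:,0]<30)&(r[:,0]>-60)
    a=r[m]; 
    if len(a)>10: print(n,len(a),'necktop z',np.median(a[:,2]).round(1),'y',np.percentile(a[:,1],[3,97]).round(1),'x',np.percentile(a[:,0],[3,97]).round(1),'slope z/x,z/y',np.linalg.lstsq(np.c_[a[:,:2],np.ones(len(a))],a[:,2],rcond=None)[0].round(3))
    m=ok&~red&(abs(r[:,2]-115)<3)&(abs(r[:,0]-3)<6)&(r[:,1]<150)&(r[:,1]>-105); a=r[m]
    print('platetop x',np.percentile(a[:,0],[5,50,95]).round(1),len(a), 'slope',np.polyfit(a[:,1],a[:,0],1).round(4))
    m=ok&~red&(abs(r[:,2]-85)<16)&(abs(r[:,0]-19)<12)&(abs(r[:,1]-90)<20); a=r[m]
    print('head',len(a),np.percentile(a,[3,50,97],axis=0).round(1).tolist())
# overlay
def corners(pts): return np.array([RW(p) for p in pts])
hexp=[[x,90+13.86*np.sin(np.radians(k*60)),85+13.86*np.cos(np.radians(k*60))] for x in(14,24) for k in range(6)]
pts=corners(hexp+[[0,-111,115],[0,157,115],[6,157,115],[6,-111,115]]+[[-16+a,-2+b,120] for a in(-16,16) for b in(-24,24)])
for n,c,(x0,y0,wd,ht,s) in(('top',T,(215,120,130,95,6)),('scene',S,(330,150,110,90,6))):
    im=cv2.resize(c['img'][y0:y0+ht,x0:x0+wd],None,fx=s,fy=s,interpolation=cv2.INTER_CUBIC)[:,:,::-1].copy()
    for u,v in proj(c,pts): cv2.circle(im,(int((u-x0+.5)*s),int((v-y0+.5)*s)),2,(0,255,0),-1)
    cv2.imwrite(f'pics/ov_{n}.png',im)
```

```text
top 235 necktop z 121.1 y [-25.1  20. ] x [-33.2  -1.5] slope z/x,z/y [ 5.60000e-02 -9.00000e-03  1.21755e+02]
platetop x [-1.3  1.4  5.2] 218 slope [-0.0027  1.6894]
head 28 [[14.3, 78.7, 91.5], [19.5, 90.2, 96.3], [22.5, 101.4, 99.6]]
scene 97 necktop z 121.2 y [-27.3  17.9] x [-30.4  -5.6] slope z/x,z/y [4.00000e-03 5.30000e-02 1.20862e+02]
platetop x [-2.4  0.1  3.1] 78 slope [-0.0022  0.333 ]
head 29 [[8.1, 79.4, 79.2], [14.9, 85.4, 92.2], [21.9, 100.5, 100.1]]
```

Run:
```python
import cv2
# nothing heavy: just confirm sizes
for n in('top','scene'): print(cv2.imread(f'pics/ov_{n}.png').shape)
```

```text
(570, 780, 3)
(540, 660, 3)
```

View pics/ov_top.png

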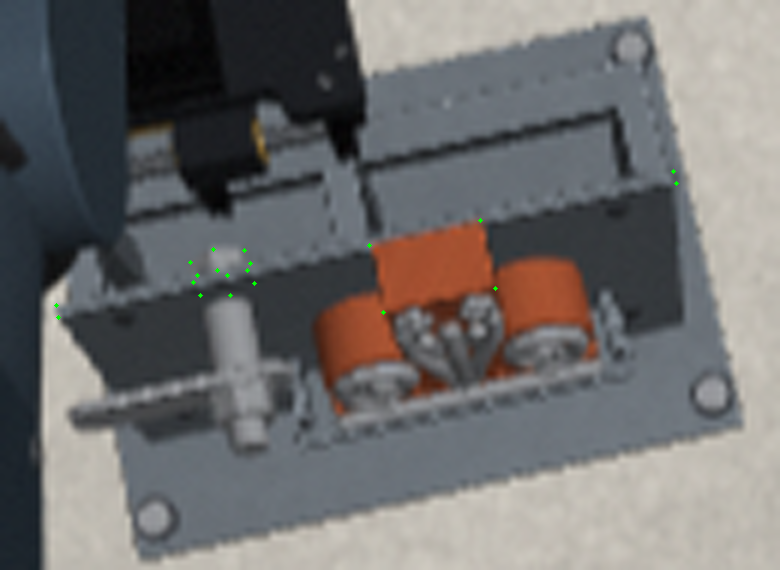

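View pics/ov_scene.png

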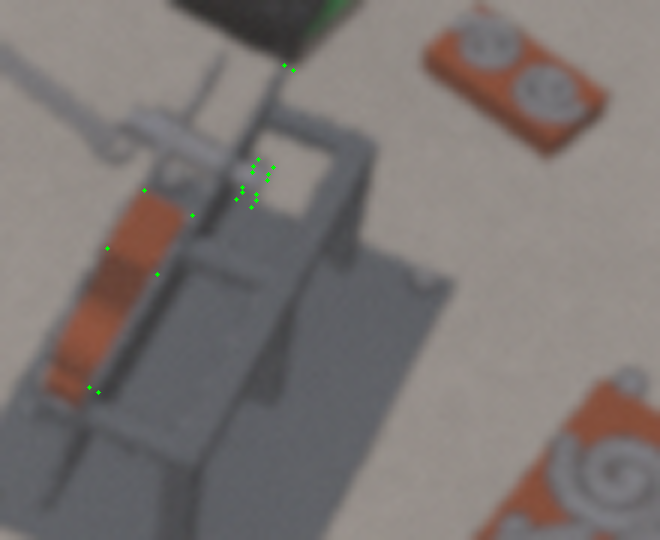

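```bash
python3 -m inch '[{"ax":0.002,"ay":0.001,"az":0.004,"dx":-18,"dy":-3,"dz":0,"gripper":50},{"ax":0,"ay":0,"az":0,"dx":-18,"dy":-3,"dz":0,"gripper":50},{"ax":0,"ay":0,"az":0,"dx":0,"dy":0,"dz":15,"gripper":50},{"ax":0,"ay":0,"az":0,"dx":0,"dy":0,"dz":15,"gripper":50},{"ax":0,"ay":0,"az":0,"dx":0,"dy":0,"dz":15,"gripper":50},{"ax":0,"ay":0,"az":0,"dx":0,"dy":0,"dz":0,"gripper":50},{"ax":0,"ay":0,"az":0,"dx":0,"dy":0,"dz":0,"gripper":50},{"ax":0,"ay":0,"az":0,"dx":0,"dy":0,"dz":0,"gripper":50}]'
python3 - <<'E'
from d import *
delta(RW([21,90,66]),RT)
c=cam('scene'); cv2.imwrite('pics/s11.png',cv2.resize(c['img'][140:240,330:430],(600,600),interpolation=cv2.INTER_CUBIC)[:,:,::-1])
c=cam('top'); cv2.imwrite('pics/t11.png',cv2.resize(c['img'][90:240,200:380],(600,500),interpolation=cv2.INTER_CUBIC)[:,:,::-1])
delta(RW([21,90,66]),RT)
E
```

```text
time: 12.5
position: [0.5973, 0.1751, 0.2222]
tool_rot: [-0.105, 0.991, -0.01, -0.086]
ft_force: [-0.3, -0.5, 0.3]
grip_width: 0.0432
t=12.5 pos=[0.5973 0.1751 0.2222] d(mm)=[  0.4   4.1 110.5] rotvec=[-0.001  0.001 -0.005] F=[-0.3 -0.5  0.3] w=43.2 q=[ 0.12  0.6   1.3  -0.02  1.41 -1.66]
t=12.6 pos=[0.5972 0.1754 0.2223] d(mm)=[  0.3   3.7 110.6] rotvec=[-0.001  0.001 -0.005] F=[ 0.2  0.3 -0.4] w=43.5 q=[ 0.12  0.6   1.3  -0.02  1.41 -1.66]
```

View pics/s11.png

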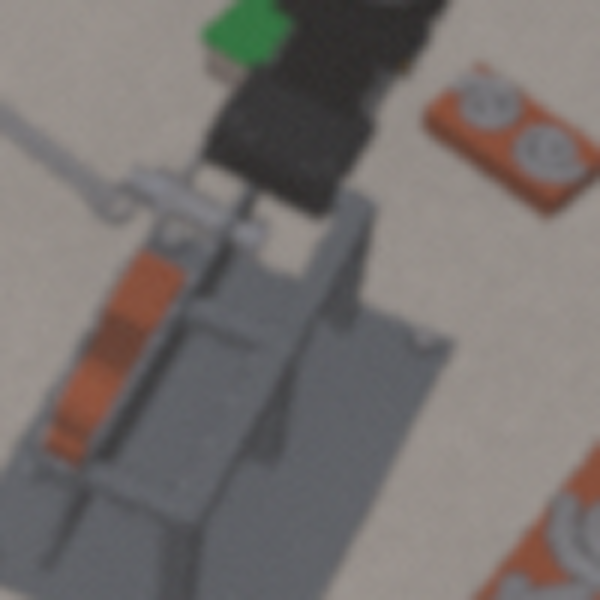

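View pics/t11.png

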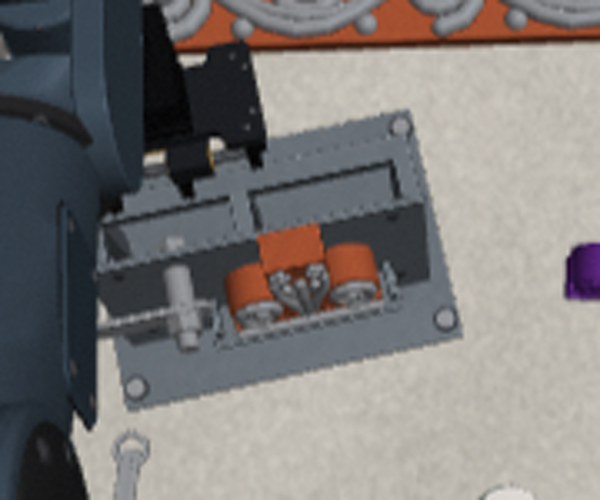

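```bash
python3 -m inch '[{"ax":0,"ay":0,"az":-0.005,"dx":0,"dy":4,"dz":0,"gripper":50},{"ax":0,"ay":0,"az":0,"dx":0,"dy":0,"dz":15,"gripper":50},{"ax":0,"ay":0,"az":0,"dx":0,"dy":0,"dz":15,"gripper":50},{"ax":0,"ay":0,"az":0,"dx":0,"dy":0,"dz":15,"gripper":50},{"ax":0,"ay":0,"az":0,"dx":0,"dy":0,"dz":10,"gripper":50},{"ax":0,"ay":0,"az":0,"dx":0,"dy":0,"dz":0,"gripper":50},{"ax":0,"ay":0,"az":0,"dx":0,"dy":0,"dz":0,"gripper":50},{"ax":0,"ay":0,"az":0,"dx":0,"dy":0,"dz":0,"gripper":50}]'
python3 - <<'E'
from d import *
delta(RW([21,90,66]),RT)
c=cam('scene'); cv2.imwrite('pics/s12.png',cv2.resize(c['img'][140:240,330:430],(600,600),interpolation=cv2.INTER_CUBIC)[:,:,::-1])
c=cam('top'); cv2.imwrite('pics/t12.png',cv2.resize(c['img'][120:210,210:310],(667,600),interpolation=cv2.INTER_CUBIC)[:,:,::-1])
delta(RW([21,90,66]),RT)
E
```

```text
time: 13.4
position: [0.587, 0.1776, 0.168]
tool_rot: [-0.108, 0.99, -0.01, -0.086]
ft_force: [0.7, 0.1, -0.5]
grip_width: 0.0432
t=13.4 pos=[0.587  0.1776 0.168 ] d(mm)=[ 0.3 -0.6 55.5] rotvec=[-0.001  0.001  0.001] F=[ 0.7  0.1 -0.5] w=43.2 q=[ 0.12  0.65  1.38 -0.02  1.29 -1.66]
t=13.5 pos=[0.5869 0.1776 0.1679] d(mm)=[ 0.2 -0.6 55.4] rotvec=[-0.001  0.001  0.001] F=[-1.2  0.5 -0.2] w=43.5 q=[ 0.12  0.65  1.38 -0.02  1.29 -1.66]
```

View pics/s12.png

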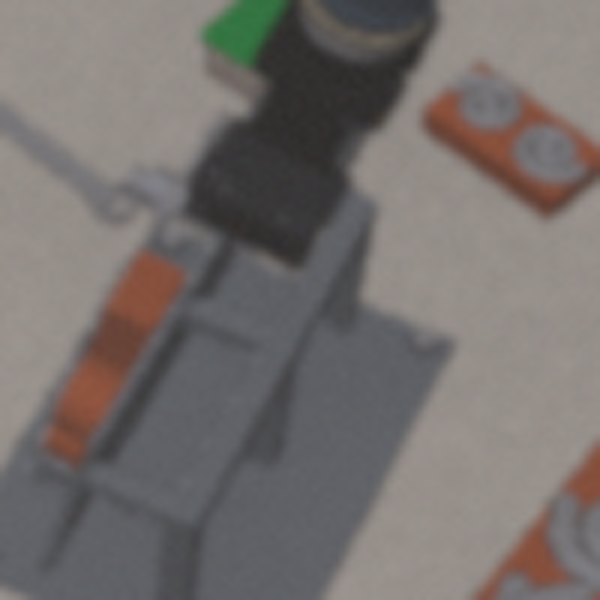

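View pics/t12.png

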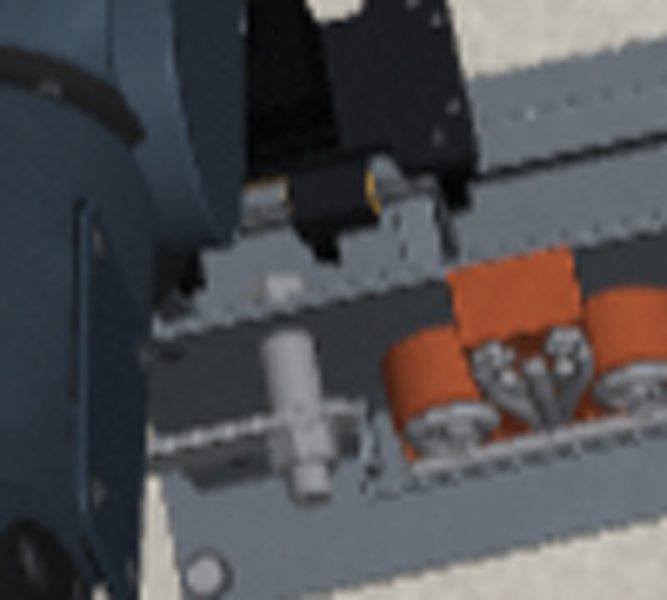

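```bash
python3 -m inch '[{"ax":0,"ay":0,"az":0,"dx":0,"dy":0,"dz":6,"gripper":50},{"ax":0,"ay":0,"az":0,"dx":0,"dy":0,"dz":6,"gripper":50},{"ax":0,"ay":0,"az":0,"dx":0,"dy":0,"dz":6,"gripper":50},{"ax":0,"ay":0,"az":0,"dx":0,"dy":0,"dz":0,"gripper":50},{"ax":0,"ay":0,"az":0,"dx":0,"dy":0,"dz":0,"gripper":50}]'
python3 - <<'E'
from d import *
delta(RW([21,90,66]),RT)
c=cam('top'); cv2.imwrite('pics/t13.png',cv2.resize(c['img'][140:190,220:290],(700,500),interpolation=cv2.INTER_CUBIC)[:,:,::-1])
E
```

```text
time: 14.0
position: [0.5829, 0.1767, 0.1489]
tool_rot: [-0.108, 0.99, -0.01, -0.087]
ft_force: [-0.3, 0.0, -0.2]
grip_width: 0.0437
t=14.0 pos=[0.5829 0.1767 0.1489] d(mm)=[-0.7 -0.7 36. ] rotvec=[-0.001 -0.002  0.001] F=[-0.3  0.  -0.2] w=43.7 q=[ 0.12  0.67  1.4  -0.02  1.25 -1.66]
```

View pics/t13.png

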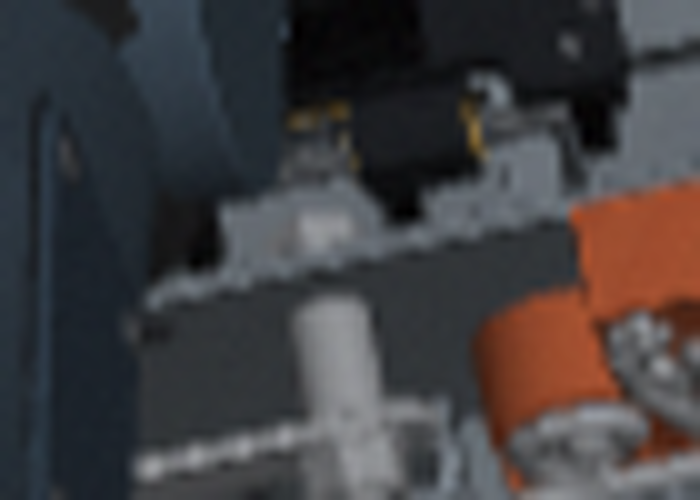

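Run:
```python
from d import *
c=T; 
for v in range(158,168):
    row=[]
    for u in range(240,262,2):
        r=SR.inv().apply(pt(c,u,v)-RW([0,0,0]))*1000 if c['depth'][v,u]>0 else [0,0,0]
        row.append('%4d/%4d/%4d'%tuple(r))
    print(v,' '.join(row))
a=proj(c,np.array([RW(p) for p in ([14,90,99],[24,90,99],[24,78,92],[24,102,92],[21,68,84],[21,112,84],[21,90,85])])); print(a.round(1))
```

```text
158 -143/  56/ 451 -144/  53/ 450 -143/  50/ 448 -138/  48/ 436  -13/  80/ 191  -12/  76/ 188   97/ 101/ -29   95/  94/ -28  -17/  62/ 190  -15/  58/ 185  -18/  53/ 188
159 -142/  57/ 445 -142/  54/ 443 -142/  51/ 443 -139/  49/ 434   95/ 112/ -27   92/ 106/ -23   90/ 100/ -22   91/  95/ -26  -15/  63/ 182  -17/  59/ 182  -17/  54/ 180
160 -141/  58/ 441 -141/  55/ 438 -140/  52/ 434   93/ 119/ -27   91/ 113/ -26   90/ 107/ -25   91/ 102/ -31   88/  95/ -26   86/  90/ -26   12/  67/ 119   10/  61/ 119
161   18/ 111/ 122   94/ 131/ -30   90/ 125/ -25   90/ 119/ -27   90/ 114/ -30   87/ 107/ -27   86/ 102/ -28   86/  96/ -29   82/  90/ -24   11/  67/ 115    8/  62/ 117
162   14/ 111/ 125   90/ 131/ -28   88/ 125/ -27   87/ 120/ -28   86/ 114/ -28   19/  90/ 102   23/  86/  92   19/  80/  97   80/  91/ -26   79/  85/ -28   10/  64/ 109
163   12/ 112/ 124   86/ 132/ -27   86/ 126/ -29   86/ 121/ -31   21/  96/  95   19/  91/  97   17/  86/  98   18/  81/  94   79/  92/ -32   77/  86/ -30    3/  63/ 116
164   12/ 113/ 118   86/ 133/ -32   81/ 126/ -25   22/ 103/  91   18/  97/  96   15/  91/  99   15/  86/  98   15/  81/  95    3/  74/ 116    1/  69/ 117    1/  64/ 116
165   10/ 114/ 117   80/ 133/ -26   79/ 127/ -27   79/ 122/ -30   17/  98/  92    4/  89/ 116    4/  85/ 113    3/  79/ 114    1/  74/ 115    0/  69/ 114    0/  65/ 112
166   11/ 116/ 109   12/ 112/ 103   78/ 128/ -31    3/  99/ 116    2/  94/ 117    3/  90/ 112    1/  85/ 115    0/  80/ 115   -1/  75/ 115    0/  70/ 111   -1/  65/ 109
167    8/ 116/ 109    5/ 111/ 112    2/ 105/ 116    1/ 100/ 116   -1/  95/ 119    0/  90/ 113    0/  86/ 111    0/  81/ 109   -2/  76/ 111   -1/  71/ 107    0/  67/ 101
[[250.7 164.5]
 [250.1 161.1]
 [255.2 161.2]
 [246.2 163.2]
 [259.7 162.7]
 [243.3 166.2]
 [251.5 164.3]]
```

```bash
python3 -m inch '[{"ax":0,"ay":0,"az":0,"dx":0,"dy":-0.5,"dz":6,"gripper":50},{"ax":0,"ay":0,"az":0,"dx":0,"dy":0,"dz":6,"gripper":50},{"ax":0,"ay":0,"az":0,"dx":0,"dy":0,"dz":6,"gripper":50},{"ax":0,"ay":0,"az":0,"dx":0,"dy":0,"dz":0,"gripper":50}]'; python3 -m inch '[{"ax":0,"ay":0,"az":0,"dx":0,"dy":0,"dz":6,"gripper":50},{"ax":0,"ay":0,"az":0,"dx":0,"dy":0,"dz":6,"gripper":50},{"ax":0,"ay":0,"az":0,"dx":0,"dy":0,"dz":5,"gripper":50},{"ax":0,"ay":0,"az":0,"dx":0,"dy":0,"dz":0,"gripper":50},{"ax":0,"ay":0,"az":0,"dx":0,"dy":0,"dz":0,"gripper":50}]'
python3 - <<'E'
from d import *
delta(RW([21,90,66]),RT)
c=cam('top'); cv2.imwrite('pics/t14.png',cv2.resize(c['img'][140:190,220:290],(700,500),interpolation=cv2.INTER_CUBIC)[:,:,::-1])
c=cam('scene'); cv2.imwrite('pics/s14.png',cv2.resize(c['img'][140:240,330:430],(600,600),interpolation=cv2.INTER_CUBIC)[:,:,::-1])
delta(RW([21,90,66]),RT)
E
```

```text
time: 14.45
position: [0.5791, 0.1754, 0.1304]
tool_rot: [-0.108, 0.99, -0.01, -0.088]
ft_force: [-0.5, -0.4, 0.4]
grip_width: 0.0434
time: 14.95
position: [0.5772, 0.1749, 0.1147]
tool_rot: [-0.108, 0.99, -0.01, -0.087]
ft_force: [-1.0, -0.2, 0.2]
grip_width: 0.0438
t=14.9 pos=[0.5772 0.1749 0.1147] d(mm)=[-0.5 -0.2  1.3] rotvec=[-0.001 -0.001  0.001] F=[-1.  -0.2  0.2] w=43.8 q=[ 0.12  0.7   1.44 -0.02  1.17 -1.66]
t=15.1 pos=[0.5775 0.175  0.1151] d(mm)=[-0.3 -0.2  1.7] rotvec=[-0.001 -0.     0.001] F=[-0.7  0.3 -0.1] w=43.6 q=[ 0.12  0.7   1.44 -0.02  1.17 -1.66]
```

View pics/t14.png

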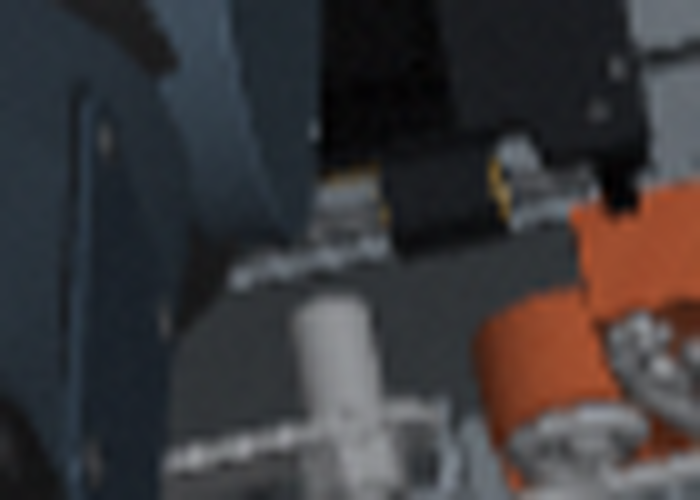

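View pics/s14.png

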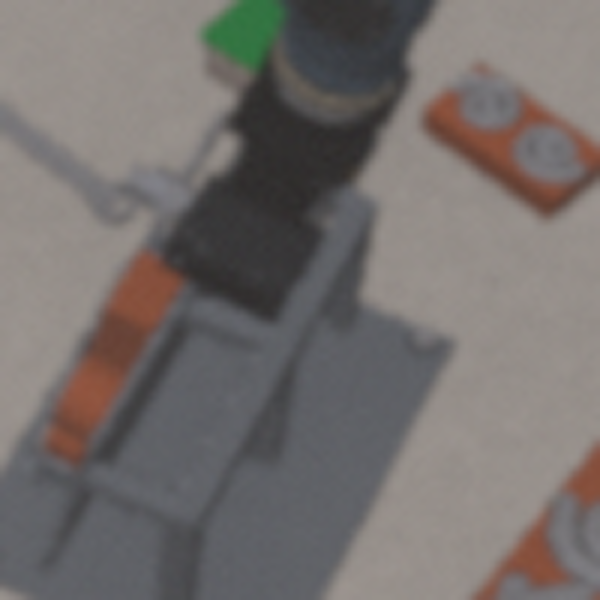

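```bash
python3 -m inch '[{"ax":0,"ay":0,"az":0,"dx":0,"dy":0,"dz":1.5,"gripper":40},{"ax":0,"ay":0,"az":0,"dx":0,"dy":0,"dz":0,"gripper":35},{"ax":0,"ay":0,"az":0,"dx":0,"dy":0,"dz":0,"gripper":33},{"ax":0,"ay":0,"az":0,"dx":0,"dy":0,"dz":0,"gripper":33}]' 6;python3 -m inch '[{"ax":0,"ay":0,"az":0,"dx":0,"dy":0,"dz":0,"gripper":31},{"ax":0,"ay":0,"az":0,"dx":0,"dy":0,"dz":0,"gripper":30},{"ax":0,"ay":0,"az":0,"dx":0,"dy":0,"dz":0,"gripper":30}]'; python3 -m inch '[{"ax":0,"ay":0,"az":0,"dx":0,"dy":0,"dz":0,"gripper":28},{"ax":0,"ay":0,"az":0,"dx":0,"dy":0,"dz":0,"gripper":26},{"ax":0,"ay":0,"az":0,"dx":0,"dy":0,"dz":0,"gripper":26},{"ax":0,"ay":0,"az":0,"dx":0,"dy":0,"dz":0,"gripper":26}]';  python3 -c "
from d import *
delta(RW([21,90,66]),RT)
o=robot.get_obs(); print(RT.inv().apply(o['ft_force']))"
```

```text
time: 15.45
position: [0.5771, 0.1749, 0.1135]
tool_rot: [-0.108, 0.99, -0.01, -0.087]
ft_force: [0.4, -0.0, 0.6]
grip_width: 0.0294
time: 15.75
position: [0.577, 0.175, 0.1134]
tool_rot: [-0.108, 0.99, -0.01, -0.087]
ft_force: [0.2, 0.6, -0.2]
grip_width: 0.0264
time: 16.15
position: [0.5768, 0.1758, 0.1134]
tool_rot: [-0.108, 0.99, -0.009, -0.087]
ft_force: [-0.5, 4.7, -0.1]
grip_width: 0.0242
t=16.1 pos=[0.5768 0.1758 0.1134] d(mm)=[-0.5 -1.2  0. ] rotvec=[ 0.001 -0.001  0.001] F=[-0.5  4.7 -0.1] w=24.2 q=[ 0.12  0.7   1.44 -0.02  1.17 -1.66]
[-5.17605506e-01  4.74722261e+00  3.80262809e-03]
```

```bash
python3 -m inch '[{"ax":0,"ay":0,"az":0,"dx":0,"dy":1,"dz":0,"gripper":26},{"ax":0,"ay":0,"az":0,"dx":0,"dy":0,"dz":0,"gripper":24},{"ax":0,"ay":0,"az":0,"dx":0,"dy":0,"dz":0,"gripper":20},{"ax":0,"ay":0,"az":0,"dx":0,"dy":0,"dz":0,"gripper":10},{"ax":0,"ay":0,"az":0,"dx":0,"dy":0,"dz":0,"gripper":10},{"ax":0,"ay":0,"az":0,"dx":0,"dy":0,"dz":0,"gripper":10}]' 30;  python3 -c "
from d import *
delta(RW([21,90,66]),RT)
o=robot.get_obs(); print(RT.inv().apply(o['ft_force']),RT.inv().apply(o['moment']))"
```

```text
time: 16.75
position: [0.5768, 0.1759, 0.1134]
tool_rot: [-0.108, 0.99, -0.01, -0.087]
ft_force: [0.0, 3.4, -0.2]
grip_width: 0.0233
t=16.8 pos=[0.5768 0.1759 0.1134] d(mm)=[-0.5 -1.2 -0. ] rotvec=[-0.001 -0.001  0.001] F=[ 0.   3.4 -0.2] w=23.3 q=[ 0.12  0.7   1.44 -0.02  1.17 -1.66]
[-0.78074006  3.33147135  0.11439407] [-0.6593745  -0.11812158 -0.01669422]
```

```bash
python3 -m inch '[{"ax":0,"ay":0,"az":0,"dx":0,"dy":1.2,"dz":0,"gripper":10},{"ax":0,"ay":0,"az":0,"dx":0,"dy":0,"dz":0,"gripper":10},{"ax":0,"ay":0,"az":0,"dx":0,"dy":0,"dz":0,"gripper":10},{"ax":0,"ay":0,"az":0,"dx":0,"dy":0,"dz":0,"gripper":10},{"ax":0,"ay":0,"az":0,"dx":0,"dy":0,"dz":0,"gripper":10}]' 30;  python3 - <<'E'
from d import *
delta(RW([21,90,66]),RT)
o=robot.get_obs(); print(RT.inv().apply(o['ft_force']),RT.inv().apply(o['moment']))
c=cam('top'); cv2.imwrite('pics/t15.png',c['img'][:,:,::-1])
c2=cam('scene'); cv2.imwrite('pics/s15.png',cv2.resize(c2['img'][140:240,330:430],(600,600),interpolation=cv2.INTER_CUBIC)[:,:,::-1])
delta(RW([21,90,66]),RT)
E
```

```text
time: 17.25
position: [0.5768, 0.176, 0.1134]
tool_rot: [-0.108, 0.99, -0.011, -0.087]
ft_force: [0.6, -3.4, 0.7]
grip_width: 0.0238
t=17.2 pos=[0.5768 0.176  0.1134] d(mm)=[-0.5 -1.3 -0. ] rotvec=[-0.003 -0.001  0.001] F=[ 0.6 -3.4  0.7] w=23.8 q=[ 0.12  0.7   1.44 -0.02  1.17 -1.66]
[ 0.25638819 -3.47300247 -0.70467474] [ 0.55825432 -0.01638784 -0.01107314]
t=17.4 pos=[0.5768 0.176  0.1135] d(mm)=[-0.5 -1.3  0. ] rotvec=[-0.003 -0.001  0.001] F=[ 0.7 -3.3  0.2] w=23.7 q=[ 0.12  0.7   1.44 -0.02  1.17 -1.66]
```

View pics/t15.png

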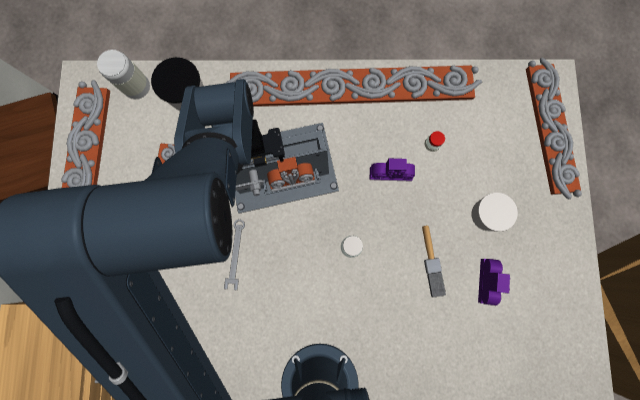

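View pics/s15.png

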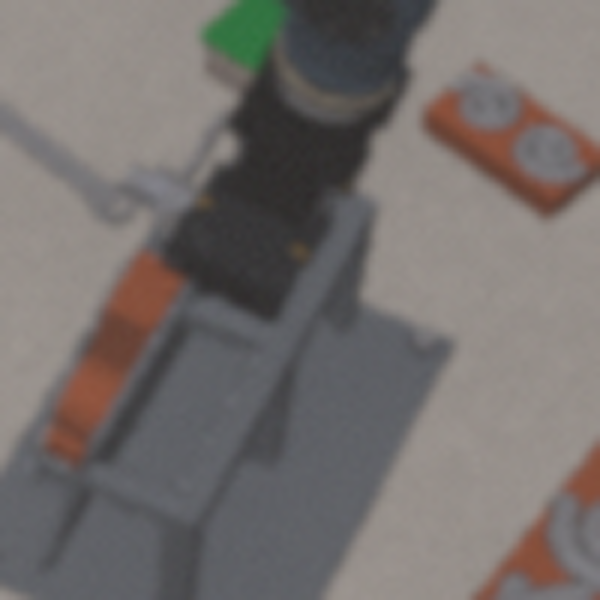

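```bash
python3 -m inch '[{"ax":0,"ay":0,"az":0,"dx":0,"dy":-0.6,"dz":0,"gripper":10},{"ax":0,"ay":0,"az":0,"dx":0,"dy":0,"dz":0,"gripper":10},{"ax":0,"ay":0,"az":0,"dx":0,"dy":0,"dz":0,"gripper":10},{"ax":0,"ay":0,"az":0,"dx":0,"dy":0,"dz":0,"gripper":10}]' 30;  python3 - <<'E'
from d import *
delta(RW([21,90,66]),RT)
print(robot.hand_in())
E
```

```text
time: 17.75
position: [0.5768, 0.176, 0.1134]
tool_rot: [-0.108, 0.99, -0.01, -0.087]
ft_force: [0.4, -3.9, -0.7]
grip_width: 0.0239
t=17.8 pos=[0.5768 0.176  0.1134] d(mm)=[-0.5 -1.4  0. ] rotvec=[-0.002 -0.001  0.001] F=[ 0.4 -3.9 -0.7] w=23.9 q=[ 0.12  0.7   1.44 -0.02  1.17 -1.66]
the job is handed in; nothing more can be done
None
```

The crest is on the stand's ledge and the gripper is holding the bolt head by its flats. I handed the job in at 17.8 s.

**Crest:** I gripped it by the neck and lowered it along the lean of the plate until it touched both plate and ledge, at about 7 N and 6 N. Then I let go. The last pictures show it between the two stops, carved face towards the robot, back against the plate. Depth put the top of its neck at 121 mm in the rest frame, against a nominal 120. It sits about 2–5 mm to the right of centre; I aimed 2 mm that way to clear the turn button.

**Bolt:** I went down behind the plate with the jaws partly open and felt no contact on the way. I closed at 6 N until the opening was about 24 mm, the width across the flats, then set the grip to 30 N. The opening stayed at 23–24 mm. The tool stayed lined up with the plate, so the bolt should be near 0. I could not see the head once the gripper covered it, so I did not check its angle directly.

**Not ideal:** about 4 N of sideways force was left on the head at hand-in. My last 0.6 mm correction did not bring it down.

**Other things on the bench:** those still in view in the last pictures look unmoved. I judged that by eye, not by measurement, and the arm hid part of the bench in the overhead view.

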